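# Index the cup carousel and load its empty nest

## Task

One of the five nests of the cup carousel has no foil cup. Push the carousel round by its upright posts until the empty nest comes to the loading pointer and the hidden sprung stop clicks in, and only then stand the spare foil cup upright in that nest. Leave the carousel clicked in, the four other cups standing in their nests, and the shaker, timer and nozzle where they are.

Things in the scene. Friction and masses are not known exactly. Their poses are not given: they have to be found in the camera images.
- carousel: bare steel disc, 330 mm across, 12 mm thick, turning either way about its upright axis on a low drum. Origin on the axis at the disc's underside, 36 mm above the worktop; z up. Five nests 95 mm from the axis, 72 degrees apart: rings 10 mm high, 79 mm wide outside, 71 mm inside at the mouth, floor level with the disc's top. Hub cap 52 mm wide, 20 mm high. Turning takes about 1 N at a post
- post (a point): foot, at the disc's top, of one of the five upright steel posts to push: 12 mm thick, 45 mm tall (foot collar 20 mm wide, 4 mm high), 150 mm from the axis, midway between neighbouring nests, 72 degrees apart. This one follows the empty nest by 36 degrees counterclockwise seen from above
- empty_nest (a point): centre of the floor of the only empty nest, 95 mm from the axis, level with the disc's top (48 mm above the worktop); turns with the disc. Its x axis points from the nest to the disc's axis, z up
- base: fixed grey drum, 256 mm wide, under the disc; origin on the axis, on the worktop. Its loading pointer, a small steel diamond-shaped pin on a foot, sticks out towards the robot 186 mm from the axis along the base's -x, top 37 mm above the worktop
- loading_point (a point): fixed point at the height of the disc's top, 95 mm from the axis in the direction of the loading pointer. The click that counts is near here, but the hidden stop is adjustable: it comes up to 10 degrees before or after the nest's centre faces the pointer, and must be found by turning slowly until it catches
- stop_pawl (a joint): travel of the hidden sprung roller under the disc, m: about 0 while it rides on the cam ring, about 0.0055 dropped into a notch (the click). Five notches, one per nest; within about 5 degrees of a notch the roller draws the disc in by itself; pushing out of one takes 5 to 8 N at a post
- spare_cup: empty crinkled foil cup on the worktop, right of the carousel: 85 mm wide at the rim, 58 mm at the base, 48 mm tall, open at the top, 20 g; its wall leans outward by about 15 degrees. Origin at the centre of its underside, z up. Pinch its rim, one finger inside
- cup_a: foil cup standing in one of the other four nests, like the spare; origin at the centre of its underside. Leave it standing in its nest
- cup_b: foil cup standing in one of the other four nests, like the spare; origin at the centre of its underside. Leave it standing in its nest
- cup_c: foil cup standing in one of the other four nests, like the spare; origin at the centre of its underside. Leave it standing in its nest
- cup_d: foil cup standing in one of the other four nests, like the spare; origin at the centre of its underside. Leave it standing in its nest
- shaker: bystander: sugar shaker, 44 mm wide, 90 mm tall; origin at the centre of its underside
- timer: bystander: kitchen timer lying flat, 66 x 66 x 24 mm; origin at the centre of its underside
- nozzle: bystander: steel piping nozzle standing on its wide end, 27 mm wide, 46 mm tall; origin at the centre of its underside
Things that resemble listed ones, but are neither listed nor needed, are in the scene too. What is shaped like the cup_d but black or green is not meant.

How it is judged:
By the outcome, as a careful person would: the job done as asked, in the order asked, and still so for the second after the job is handed in, with the robot touching nothing.
It also fails if it takes over 72 s, if anything falls off the work surface, if the arm or the gripper's body presses on something with over 40 N, if the wrist force passes 120 N, or if a joint passes its speed limit or range.

## Robot

A 6-joint arm with a two-finger parallel gripper is mounted at the origin on the work surface; the furniture and walls round the work are solid. World frame = base frame: x ahead of the robot, y to its left, z up, the work surface at z = 0. Lengths are in m, angles in rad, forces in N, time in s.
With the tool pointing down it reaches from about 0.25 to 0.725 m from the base axis. Payload 4 kg.
Tool frame: the origin (TCP) lies on the centre line of the jaws, within the pads' length; the fingertips stand 19 mm ahead of it and the grasp point (between the pads) is the TCP; z points along the fingers, y is the line along which they close (so a half turn about z gives the same grasp; the last joint's range is limited). The gripper opens to 85 mm and grips with 20 to 120 N. Pads are 22 mm wide; open, the fingers measure 114 mm over their backs; the gripper's body (76 mm by 85 mm) begins 54 mm behind the grasp point. The pads swing forward as they close: fully open they stand 13 mm farther back than shut.
Start: joints at [1.245, 0.241, 0.005, 1.335, 0, 1.571], TCP at [0.16, 0.474, 0.25] pointing down, gripper open.
Joint ranges: [-2.72, 2.72], [-1.05, 1.87], [-1.09, 1.28], [-1.99, 2.15], [-1.42, 1.44], [-3.14, 3.14]. Speed limits (rad/s): [2.79, 2.79, 3.14, 3.14, 3.14, 3.14].

## Interface

Orientations are given as a rotation vector (axis times angle).
In Python, from bench import * gives the robot as it stands.
- The arm moves only by the tool play_rows, never from a script. Its arguments are lists of equal length, an entry for each row: "dp": the shift along the tool's x, y, z in cm, a list of three; "turn": the turn, a rotation vector about the tool's x, y, z in rad, a list of three; "gripper": the finger opening in cm, from 0 to 8.54. A call has 1 to 8 rows; each row shifts and turns the commanded pose from where the row before left it, along the tool's axes as they then stand; what a row does not reach is not made up. A row lasts 1/8 s, in which the tool goes at most 62.5 mm and 10.7 degrees, less where a joint would pass 70% of its speed; a pose out of reach is approached as far as the arm can. A call is refused whole if a number of a shift passes 6.25 or a number of a turn 0.188, either way. A call with a gripper value outside its range is refused whole. The fingers move at their own pace and stop on an object; "newtons" is the grip in N (left out, the last holds). Time passes only in rows, so rows that do not move let the fingers close. It gives the time, the measured TCP pose, the force, the opening and the grip force at its end, in the units of the state.
- read_state(): the state, without advancing time (a new reading comes with each control period).
- read_camera(name): name is "scene" or "top" or "wrist"; returns a dict with "color" (384x512x3 uint8, red, green, blue), "camera_matrix" (3x3 intrinsics, pixels), "cam_to_world" (4x4, takes a point from camera to world coordinates); the wrist camera has in their place "tool_from_camera" (4x4, takes a point from camera to tool coordinates, whose origin is the TCP and whose axes are the flange's). Camera axes: x right, y up, looking along -z (the intrinsics and any distortion apply to the point x, -y, -z); pixel columns grow to the right and rows downward; lengths in m; the calibration is good to about 2 mm. A picture is of the moment at which its call begins: read the wrist's pose just before it. There is no depth.
- job_done(): hands the job in; it is judged then, once.
The state is a dict: "time_s": time; "joints": joint angles; "qvel": joint speeds; "tau": joint torques, N m; "tool_pos": TCP position; "orientation": TCP orientation; "wrist_force": force on the tool from outside, world axes, zero at the start; "moment": the same for the moment, N m; "gripper_width": finger opening in m; "grasp_force": force on a finger pad.
Only numpy, scipy, OpenCV 4.12 (cv2) and the standard library are available. Lean on these libraries where they do the work, as an engineer would, in place of code of your own. Each camera call takes 0.05 s, during which the arm holds its last target. There are 200 camera calls.

## Working session

There is one attempt and no reset: what is moved stays moved. The work goes in short steps, Python scripts to look and compute and a tool call to move; the robot and the scene stay as the last step left them, time stands still between calls to the robot, and variables do not carry over. Pictures are saved under pics/ and viewed, at most 10 in all, crops included, and the job is handed in when it is done.

Besides the shell and the picture viewer there is one more tool, called after "Emit:" by a JSON object that holds its "fn" and its "kwargs". play_rows: Moves the arm, as the interface text tells. Its arguments: {"type":"object","properties":{"dp":{"type":"array","items":{"type":"array","items":{"type":"number"}}},"turn":{"type":"array","items":{"type":"array","items":{"type":"number"}}},"gripper":{"type":"array","items":{"type":"number"}},"newtons":{"type":"number"}},"required":["dp","turn","gripper"]}

```bash
mkdir -p pics; ls; cat > h.py <<'E'
from bench import *
import numpy as np, cv2
from scipy.spatial.transform import Rotation as R
def cam(name):
    s=read_state(); c=read_camera(name); K=np.array(c["camera_matrix"])
    if "cam_to_world" in c: T=np.array(c["cam_to_world"])
    else:
        W=np.eye(4); W[:3,:3]=R.from_rotvec(s["orientation"]).as_matrix(); W[:3,3]=s["tool_pos"]; T=W@np.array(c["tool_from_camera"])
    return c,K,T
def ray(K,T,u,v):
    d=np.linalg.inv(K)@[u,v,1.]; d=T[:3,:3]@(d*[1,-1,-1]); return T[:3,3],d
def onz(K,T,u,v,z):
    o,d=ray(K,T,u,v); return o+d*(z-o[2])/d[2]
def proj(K,T,p):
    q=np.linalg.inv(T)@np.append(p,1); q=K@(q[:3]*[1,-1,-1]); return q[:2]/q[2]
def tri(a,b):
    (o1,d1),(o2,d2)=a,b; A=np.stack([d1,-d2],1); t=np.linalg.lstsq(A,o2-o1,rcond=None)[0]
    p,q=o1+d1*t[0],o2+d2*t[1]; return (p+q)/2,np.linalg.norm(p-q)
def save(c,f,box=None,s=1.5):
    im=c["color"][:,:,::-1]
    if box: x0,y0,x1,y1=box; im=im[y0:y1,x0:x1]
    cv2.imwrite("pics/"+f,cv2.resize(im,None,fx=s,fy=s,interpolation=cv2.INTER_CUBIC))
E
python3 - <<'E'
from h import *
import pickle
s=read_state(); print(s)
for n in("scene","top"):
    c,K,T=cam(n); save(c,n+"1.png"); pickle.dump((K,T,c["color"]),open(n+".pkl","wb")); print(n,K,T, [k for k in c])
E
```

```text
pics
{'time_s': 0.0, 'joints': array([ 1.24500918e+00,  2.41366875e-01,  3.70588840e-03,  1.33519241e+00,
       -9.46387132e-06,  1.57081530e+00]), 'qvel': array([-0.00078704, -0.00032863, -0.00094292,  0.00064861,  0.00098141,
        0.00060222]), 'tau': array([-1.08298129e-03, -3.72322547e+01,  2.52404666e+01,  1.69436488e-02,
       -1.40981783e-04,  6.34673071e-06]), 'tool_pos': array([0.15983822, 0.4731314 , 0.24942894]), 'orientation': array([-0.50946166, -3.09967835,  0.00319055]), 'wrist_force': array([ 1.13791586, -0.32256807,  0.80572709]), 'moment': array([-0.03426699,  0.0256313 ,  0.0195069 ]), 'grasp_force': 0.0, 'gripper_width': 0.08542140336957965}
scene [[415.16137931   0.         253.73084676]
 [  0.         415.16137931 193.38009585]
 [  0.           0.           1.        ]] [[ 0.84166124  0.42440002 -0.33390264  0.18382954]
 [-0.53996539  0.66899909 -0.51076178 -0.62458964]
 [ 0.00661325  0.61018426  0.79223193  0.98258398]
 [ 0.          0.          0.          1.        ]] ['color', 'camera_matrix', 'cam_to_world']
top [[457.96822216   0.         253.96317431]
 [  0.         457.96822216 194.29552556]
 [  0.           0.           1.        ]] [[ 0.01249411  0.98358671 -0.18000298  0.31169382]
 [-0.99982312  0.0148197   0.01158067 -0.01182128]
 [ 0.01405818  0.17982645  0.98359789  1.41772226]
 [ 0.          0.          0.          1.        ]] ['color', 'camera_matrix', 'cam_to_world']
```

View pics/scene1.png

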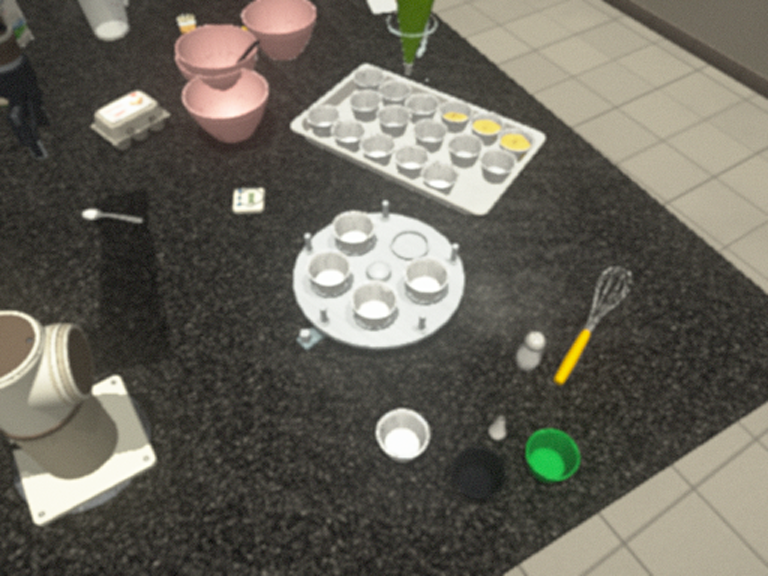

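View pics/top1.png

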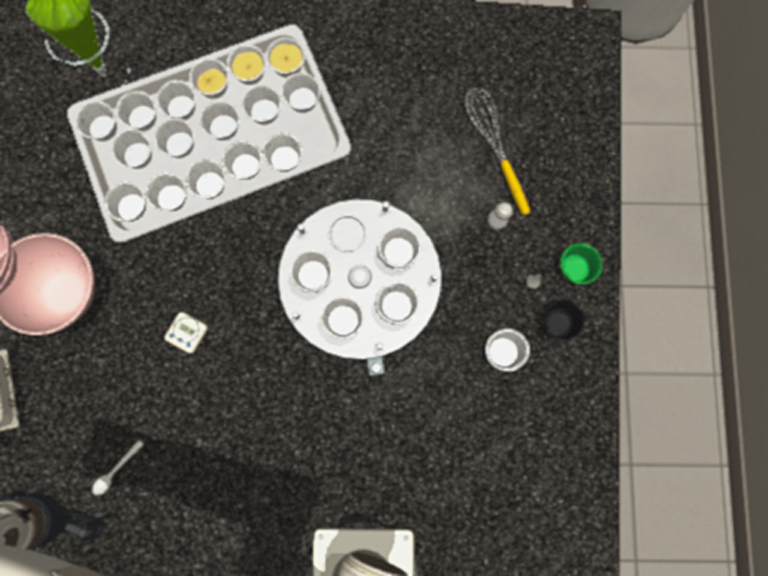

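The scene picture shows the hub at (378,270), the empty nest at (409,245), the pointer at (309,337) and the spare cup at (403,435). The top picture has them at (360,276), (347,234), (376,366) and (507,350). Both use ×1.5 pixels. Next I compute positions from these.

```bash
python3 - <<'E'
from h import *
import pickle
Ks,Ts,cs=pickle.load(open("scene.pkl","rb")); Kt,Tt,ct=pickle.load(open("top.pkl","rb"))
def r(K,T,u,v): return ray(K,T,(u+.5)/1.5-.5,(v+.5)/1.5-.5)
for n,a,b in [("hub",(378,269),(360,275)),("nest",(409.5,245),(347,234)),("pointer",(308,335),(376,367)),("sparerim",(403,432),(507,350)),
 ("sparebase",(403,443),(503,350)),("shaker",(536,340),(505,210)),("nozzle",(500,422),(534,281))]:
    print(n,*tri(r(Ks,Ts,*a),r(Kt,Tt,*b)))
for f,K,T,c,hu,w in(("a",Kt,Tt,ct,(180,125,300,260),5.5),("b",Ks,Ts,cs,(185,130,325,290),4.5)):
    im=c[hu[1]:hu[3],hu[0]:hu[2],::-1]; cv2.imwrite(f"pics/{f}.png",cv2.resize(im,None,fx=4,fy=4,interpolation=cv2.INTER_CUBIC))
ims=[cv2.imread(f"pics/{f}.png") for f in "ab"]
h=600; ims=[cv2.copyMakeBorder(i[:600],0,max(0,h-i.shape[0]),0,0,0) for i in ims]
cv2.imwrite("pics/c.png",ims[0][:, :])
E
```

```text
hub [0.59402153 0.01506533 0.06250232] 0.0016344225201872296
nest [0.68415749 0.04279776 0.05019263] 0.005800399165382812
pointer [ 0.41539607 -0.0206198   0.02288436] 0.007236232762685181
sparerim [ 0.45020731 -0.28248659  0.04604739] 0.0052039184856636465
sparebase [ 0.45341702 -0.28267693  0.000644  ] 0.0027234864181369177
shaker [ 0.72994611 -0.27725501  0.08084468] 0.0030045729198729157
nozzle [ 0.5986345  -0.34675259  0.0278533 ] 0.011429907962870328
```

View pics/a.png

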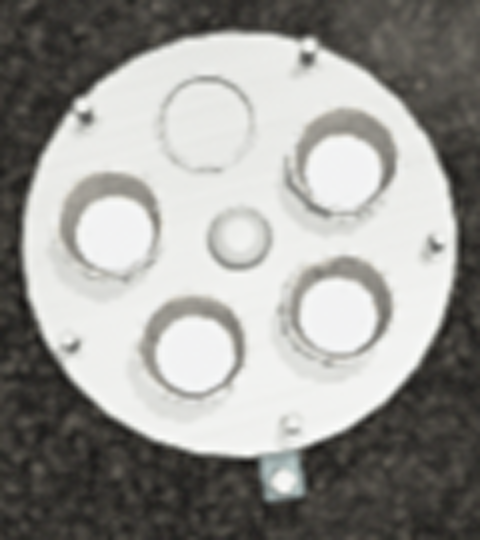

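In the crop, the disc spans (22..457, 30..457), the empty ring is at (207,124) and the pointer pin at (285,479). The post tops are at (310,45), (84,104), (437,238), (292,420) and (68,340).

```bash
python3 - <<'E'
from h import *
import pickle
Kt,Tt,ct=pickle.load(open("top.pkl","rb"))
def p(u,v,z): return onz(Kt,Tt,180+(u+.5)/4-.5,125+(v+.5)/4-.5,z)
c=p(239.5,243.5,.048); print("disc c",c)
c2=p(240,236,.062);print("hub",c2)
for n,u,v,z in[("nest",207,124,.058),("ptr",285,480,.037),("p1",310,45,.093),("p2",84,104,.093),("p3",437,238,.093),("p4",292,420,.093),("p5",68,340,.093)]:
    q=p(u,v,z); d=(q-c)[:2]; print(n,q,np.hypot(*d),np.degrees(np.arctan2(d[1],d[0])))
E
```

```text
disc c [0.58896425 0.01650593 0.048     ]
hub [0.59191399 0.01594394 0.062     ]
nest [0.67991502 0.04287667 0.058     ] 0.09469667286941272 16.16925927815377
ptr [ 0.41052301 -0.02072009  0.037     ] 0.18228289100654413 -168.21609173820354
p1 [ 0.73309557 -0.03470491  0.093     ] 0.15295877934491653 -19.5604743173665
p2 [0.68436119 0.13360977 0.093     ] 0.15104266506227712 50.832515761266436
p3 [ 0.58623976 -0.13023688  0.093     ] 0.14676810552019987 -91.06365494767951
p4 [ 0.44992645 -0.02483921  0.093     ] 0.14505491457665978 -163.43929974174372
p5 [0.50613783 0.13931107 0.093     ] 0.14812601453100613 123.99785394890803
```

```bash
cat >> h.py <<'E'
def plan(p1,yaw1,n,steps=None):
    "yaw1: world angle (deg) of tool x. tool kept pointing down. prints rows"
    s=read_state(); M=R.from_rotvec(s["orientation"]).as_matrix(); p0=np.array(s["tool_pos"])
    y0=np.degrees(np.arctan2(M[1,0],M[0,0])); print("from",p0.round(4),round(y0,1),"z",M[:,2].round(3),"q",np.degrees(s["joints"]).round(1),"t",s["time_s"])
    dy=(yaw1-y0); dy=(dy+180)%360-180
    dp=[];q=(np.array(p1)-p0)/n
    for i in range(n):
        a=np.radians(y0+dy*i/n); X=np.array([np.cos(a),np.sin(a),0]);Y=np.array([np.sin(a),-np.cos(a),0])
        dp.append([round(float(100*v),2) for v in (q@X,q@Y,-q[2])])
    print(dp,"turn z",round(-np.radians(dy/n),4))
E
python3 - <<'E'
from h import *
plan([.6835,.1347,.16],52.15,13)
E
```

```text
from [0.1599 0.4732 0.2495] 161.3 z [-0.001 -0.002 -1.   ] q [71.3 13.8  0.2 76.5  0.  90. ] t 0.1
[[-4.65, -1.18, 0.69], [-4.77, -0.49, 0.69], [-4.79, 0.22, 0.69], [-4.71, 0.91, 0.69], [-4.52, 1.59, 0.69], [-4.24, 2.24, 0.69], [-3.87, 2.83, 0.69], [-3.42, 3.37, 0.69], [-2.89, 3.83, 0.69], [-2.3, 4.21, 0.69], [-1.66, 4.5, 0.69], [-0.98, 4.69, 0.69], [-0.29, 4.79, 0.69]] turn z 0.1466
```

Emit:
{"fn": "play_rows", "kwargs": {"dp": [[-4.65, -1.18, 0.69], [-4.77, -0.49, 0.69], [-4.79, 0.22, 0.69], [-4.71, 0.91, 0.69], [-4.52, 1.59, 0.69], [-4.24, 2.24, 0.69], [-3.87, 2.83, 0.69], [-3.42, 3.37, 0.69]], "turn": [[0, 0, 0.1466], [0, 0, 0.1466], [0, 0, 0.1466], [0, 0, 0.1466], [0, 0, 0.1466], [0, 0, 0.1466], [0, 0, 0.1466], [0, 0, 0.1466]], "gripper": [3.8, 3.8, 3.8, 3.8, 3.8, 3.8, 3.8, 3.8]}}

```text
time_s: 1.1
tool_pos: [0.4832, 0.2642, 0.1944]
orientation: [-2.145, -2.295, 0.001]
wrist_force: [0.6, 0.2, 0.4]
gripper_width: 0.0378
grasp_force: 0.0
```

```bash
python3 - <<'E'
from h import *
plan([.6835,.1347,.16],52.15,5)
plan([.6835,.1347,.16],52.15,6)
E
```

```text
from [0.4832 0.2642 0.1944] 93.9 z [-0.001 -0.    -1.   ] q [ 28.7  21.2   2.2  71.    0.  114.8] t 1.1
[[-2.85, 3.82, 0.69], [-2.27, 4.2, 0.69], [-1.64, 4.48, 0.69], [-0.97, 4.67, 0.69], [-0.28, 4.76, 0.69]] turn z 0.1456
from [0.4832 0.2642 0.1944] 93.9 z [-0.001 -0.    -1.   ] q [ 28.7  21.2   2.2  71.    0.  114.8] t 1.1
[[-2.38, 3.19, 0.57], [-1.98, 3.45, 0.57], [-1.54, 3.66, 0.57], [-1.09, 3.82, 0.57], [-0.62, 3.93, 0.57], [-0.14, 3.97, 0.57]] turn z 0.1213
```

Emit:
{"fn": "play_rows", "kwargs": {"dp": [[-2.85, 3.82, 0.69], [-2.27, 4.2, 0.69], [-1.64, 4.48, 0.69], [-0.97, 4.67, 0.69], [-0.28, 4.76, 0.69], [0, 0, 0]], "turn": [[0, 0, 0.1456], [0, 0, 0.1456], [0, 0, 0.1456], [0, 0, 0.1456], [0, 0, 0.1456], [0, 0, 0]], "gripper": [3.8, 3.8, 3.8, 3.8, 3.8, 3.8]}}

```text
time_s: 1.85
tool_pos: [0.6844, 0.1338, 0.1572]
orientation: [-2.821, -1.381, 0.005]
wrist_force: [0.2, 0.4, -0.2]
gripper_width: 0.0382
grasp_force: 0.0
```

```bash
python3 - <<'E'
from h import *
plan([.6835,.1347,.083],52.15,2)
c,K,T=cam("wrist"); save(c,"w1.png")
for z in(.093,.048): print(proj(K,T,[.6835,.1347,z])*1.5)
print(proj(K,T,[.5915,.0163,.068])*1.5, T[:3,3])
E
```

```text
from [0.6844 0.1338 0.1572] 52.2 z [-0.003 -0.001 -1.   ] q [ 11.1  39.7  27.1  77.6  -0.  138.9] t 1.85
[[0.01, -0.06, 3.71], [0.01, -0.06, 3.71]] turn z 0.0002
[369.50878516 327.34883719]
[370.51607832 294.79184754]
[370.68286013 528.49469538] [0.73681588 0.19906484 0.28041537]
```

View pics/w1.png

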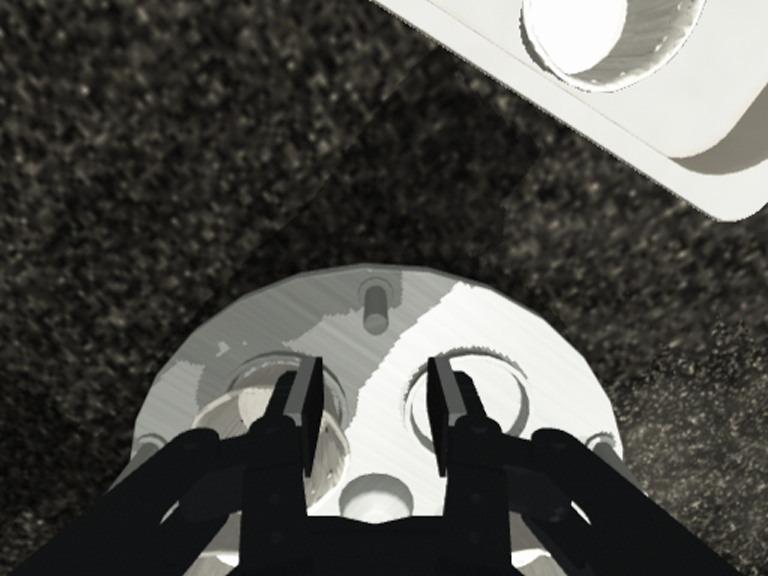

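Post 2's top is at (375,325), within 2 mm of the predicted position and between the fingers. I'll go down around it.

Emit:
{"fn": "play_rows", "kwargs": {"dp": [[0, 0.1, 3.7], [0, 0.1, 3.7], [0, 0, 0], [0, 0, 0], [0, 0, 0]], "turn": [[0, 0, 0], [0, 0, 0], [0, 0, 0], [0, 0, 0], [0, 0, 0]], "gripper": [3.8, 3.8, 3.0, 2.0, 2.0], "newtons": 20}}

```text
time_s: 2.52
tool_pos: [0.686, 0.1363, 0.0894]
orientation: [2.817, 1.388, 0.007]
wrist_force: [0.6, 0.5, 0.2]
gripper_width: 0.0202
grasp_force: 0.0
```

Emit:
{"fn": "play_rows", "kwargs": {"dp": [[-0.002, -0.26, 0], [-0.01, -0.52, 0], [-0.02, -0.79, 0], [-0.04, -1.05, 0], [-0.04, -1.05, 0], [-0.04, -1.05, 0], [-0.04, -1.05, 0], [-0.04, -1.05, 0]], "turn": [[0, 0, -0.0175], [0, 0, -0.0349], [0, 0, -0.0524], [0, 0, -0.0698], [0, 0, -0.0698], [0, 0, -0.0698], [0, 0, -0.0698], [0, 0, -0.0698]], "gripper": [2, 2, 2, 2, 2, 2, 2, 2]}}

```text
time_s: 3.52
tool_pos: [0.6248, 0.1636, 0.0883]
orientation: [2.428, 1.988, 0.007]
wrist_force: [3.4, -0.9, 2.3]
gripper_width: 0.0198
grasp_force: 1.8
```

```bash
cat >> h.py <<'E'
def arc(C=(.5915,.0163)):
    s=read_state(); p=s["tool_pos"]; M=R.from_rotvec(s["orientation"]).as_matrix(); d=p[:2]-C
    print("t",s["time_s"],"R",np.hypot(*d).round(4),"ang",np.degrees(np.arctan2(d[1],d[0])).round(2)%360,"yaw",np.degrees(np.arctan2(M[1,0],M[0,0])).round(2)%360,"z",p[2].round(4),"F_xy tool",(M.T@s["wrist_force"]).round(1))
E
python3 -c "
from h import *
arc()"
```

```text
t 3.525 R 0.1511 ang 77.26 yaw 78.6 z 0.0883 F_xy tool [-0.3  3.5 -2.3]
```

Emit:
{"fn": "play_rows", "kwargs": {"dp": [[-0.04, -1.05, 0], [-0.04, -1.05, 0], [-0.04, -1.05, 0], [-0.04, -1.05, 0], [-0.04, -1.05, 0], [-0.04, -1.05, 0], [-0.04, -1.05, 0], [-0.04, -1.05, 0]], "turn": [[0, 0, -0.0698], [0, 0, -0.0698], [0, 0, -0.0698], [0, 0, -0.0698], [0, 0, -0.0698], [0, 0, -0.0698], [0, 0, -0.0698], [0, 0, -0.0698]], "gripper": [2, 2, 2, 2, 2, 2, 2, 2]}}

```text
time_s: 4.53
tool_pos: [0.542, 0.1578, 0.0878]
orientation: [1.786, 2.581, 0.007]
wrist_force: [3.9, 0.6, -0.0]
gripper_width: 0.0201
grasp_force: 2.0
```

```bash
python3 -c "
from h import *
arc()"
```

```text
t 4.525 R 0.1499 ang 109.28 yaw 110.64 z 0.0878 F_xy tool [-0.8  3.8  0.1]
```

Tracking is good. I'll keep pushing.

Emit:
{"fn": "play_rows", "kwargs": {"dp": [[-0.04, -1.05, 0], [-0.04, -1.05, 0], [-0.04, -1.05, 0], [-0.04, -1.05, 0], [-0.04, -1.05, 0], [-0.04, -1.05, 0], [-0.04, -1.05, 0], [-0.04, -1.05, 0]], "turn": [[0, 0, -0.0698], [0, 0, -0.0698], [0, 0, -0.0698], [0, 0, -0.0698], [0, 0, -0.0698], [0, 0, -0.0698], [0, 0, -0.0698], [0, 0, -0.0698]], "gripper": [2, 2, 2, 2, 2, 2, 2, 2]}}

```text
time_s: 5.52
tool_pos: [0.4747, 0.109, 0.0877]
orientation: [1.004, 2.975, 0.007]
wrist_force: [1.5, 1.9, 0.5]
gripper_width: 0.0198
grasp_force: 1.9
```

Emit:
{"fn": "play_rows", "kwargs": {"dp": [[-0.04, -1.05, 0], [-0.04, -1.05, 0], [-0.04, -1.05, 0], [-0.04, -1.05, 0], [-0.04, -1.05, 0], [-0.04, -1.05, 0], [-0.04, -1.05, 0], [-0.04, -1.05, 0]], "turn": [[0, 0, -0.0698], [0, 0, -0.0698], [0, 0, -0.0698], [0, 0, -0.0698], [0, 0, -0.0698], [0, 0, -0.0698], [0, 0, -0.0698], [0, 0, -0.0698]], "gripper": [2, 2, 2, 2, 2, 2, 2, 2]}}

```text
time_s: 6.52
tool_pos: [0.4435, 0.0323, 0.0871]
orientation: [0.144, 3.137, 0.008]
wrist_force: [1.4, 3.1, 1.2]
gripper_width: 0.0203
grasp_force: 2.0
```

```bash
python3 -c "
from h import *
arc()"
```

```text
t 6.525 R 0.1488 ang 173.83 yaw 174.74 z 0.0871 F_xy tool [-1.1  3.2 -1.2]
```

Emit:
{"fn": "play_rows", "kwargs": {"dp": [[-0.02, -1.05, 0], [-0.03, -1.05, 0], [-0.03, -1.05, 0], [-0.03, -1.05, 0], [-0.03, -1.05, 0], [-0.03, -1.05, 0], [-0.03, -1.05, 0], [-0.02, -0.79, 0]], "turn": [[0, 0, -0.0698], [0, 0, -0.0698], [0, 0, -0.0698], [0, 0, -0.0698], [0, 0, -0.0698], [0, 0, -0.0698], [0, 0, -0.0698], [0, 0, -0.0524]], "gripper": [2, 2, 2, 2, 2, 2, 2, 2]}}

```text
time_s: 7.52
tool_pos: [0.4564, -0.048, 0.0871]
orientation: [-0.696, 3.062, 0.005]
wrist_force: [-0.3, 3.0, 2.1]
gripper_width: 0.0205
grasp_force: 1.8
```

Emit:
{"fn": "play_rows", "kwargs": {"dp": [[-0.01, -0.52, 0], [-0.01, -0.39, 0], [0, -0.26, 0], [0, -0.26, 0], [0, -0.26, 0], [0, -0.26, 0], [0, -0.26, 0], [0, -0.26, 0]], "turn": [[0, 0, -0.0349], [0, 0, -0.0262], [0, 0, -0.0175], [0, 0, -0.0175], [0, 0, -0.0175], [0, 0, -0.0175], [0, 0, -0.0175], [0, 0, -0.0175]], "gripper": [2, 2, 2, 2, 2, 2, 2, 2]}}

```text
time_s: 8.52
tool_pos: [0.4691, -0.0707, 0.0865]
orientation: [0.944, -2.996, -0.0]
wrist_force: [-0.9, 2.8, 3.1]
gripper_width: 0.0199
grasp_force: 1.8
```

```bash
python3 -c "
from h import *
arc()"
```

```text
t 8.525 R 0.1501 ang 215.4 yaw 214.98 z 0.0865 F_xy tool [-0.8  2.8 -3.1]
```

Emit:
{"fn": "play_rows", "kwargs": {"dp": [[0, -0.26, 0], [0, -0.26, 0], [0, -0.26, 0], [0, -0.26, 0]], "turn": [[0, 0, -0.0175], [0, 0, -0.0175], [0, 0, -0.0175], [0, 0, -0.0175]], "gripper": [2, 2, 2, 2]}}

```text
time_s: 9.02
tool_pos: [0.4753, -0.0789, 0.0866]
orientation: [1.049, -2.961, -0.0]
wrist_force: [-1.2, 4.6, 2.8]
gripper_width: 0.0199
grasp_force: 2.0
```

Emit:
{"fn": "play_rows", "kwargs": {"dp": [[0, -0.26, 0], [0, -0.26, 0], [0, -0.26, 0]], "turn": [[0, 0, -0.0175], [0, 0, -0.0175], [0, 0, -0.0175]], "gripper": [2, 2, 2]}}

```text
time_s: 9.4
tool_pos: [0.4804, -0.085, 0.0866]
orientation: [-1.126, 2.933, -0.0]
wrist_force: [0.5, 3.6, 3.1]
gripper_width: 0.02
grasp_force: 1.7
```

```bash
python3 -c "
from h import *
arc()"
```

```text
t 9.4 R 0.1503 ang 222.36 yaw 222.01 z 0.0866 F_xy tool [-2.8  2.3 -3.1]
```

Emit:
{"fn": "play_rows", "kwargs": {"dp": [[0, -0.26, 0], [0, -0.26, 0], [0, -0.26, 0]], "turn": [[0, 0, -0.0175], [0, 0, -0.0175], [0, 0, -0.0175]], "gripper": [2, 2, 2]}}

```text
time_s: 9.78
tool_pos: [0.4857, -0.0907, 0.0866]
orientation: [-1.203, 2.902, 0.0]
wrist_force: [-1.1, 3.3, 1.4]
gripper_width: 0.0203
grasp_force: 1.7
```

Emit:
{"fn": "play_rows", "kwargs": {"dp": [[0, -0.26, 0], [0, -0.26, 0], [0, 0, 0]], "turn": [[0, 0, -0.0175], [0, 0, -0.0175], [0, 0, 0]], "gripper": [2, 2, 2]}}

```text
time_s: 10.15
tool_pos: [0.4895, -0.0947, 0.0866]
orientation: [1.251, -2.881, 0.002]
wrist_force: [0.3, 2.0, 0.3]
gripper_width: 0.0201
grasp_force: 0.8
```

```bash
python3 -c "
from h import *
arc()"
```

```text
t 10.15 R 0.1508 ang 227.42 yaw 226.95 z 0.0866 F_xy tool [-1.7  1.1 -0.3]
```

Emit:
{"fn": "play_rows", "kwargs": {"dp": [[0, -0.26, 0], [0, -0.26, 0], [0, -0.26, 0]], "turn": [[0, 0, -0.0175], [0, 0, -0.0175], [0, 0, -0.0175]], "gripper": [2, 2, 2]}}

```text
time_s: 10.52
tool_pos: [0.4948, -0.0995, 0.0865]
orientation: [1.328, -2.846, -0.001]
wrist_force: [-2.4, 4.3, 1.4]
gripper_width: 0.0199
grasp_force: 2.0
```

```bash
python3 -c "
from h import *
arc()"
```

```text
t 10.525 R 0.1509 ang 230.11 yaw 230.03 z 0.0865 F_xy tool [-1.7  4.6 -1.4]
```

Emit:
{"fn": "play_rows", "kwargs": {"dp": [[-0.02, -0.26, 0], [-0.02, -0.26, 0]], "turn": [[0, 0, -0.0175], [0, 0, -0.0175]], "gripper": [2, 2]}}

```text
time_s: 10.78
tool_pos: [0.4991, -0.103, 0.0865]
orientation: [1.377, -2.822, 0.001]
wrist_force: [-3.4, 1.3, 1.9]
gripper_width: 0.0199
grasp_force: 1.6
```

Emit:
{"fn": "play_rows", "kwargs": {"dp": [[-0.02, -0.26, 0], [-0.02, -0.26, 0]], "turn": [[0, 0, -0.0175], [0, 0, -0.0175]], "gripper": [2, 2]}}

```text
time_s: 11.02
tool_pos: [0.5038, -0.106, 0.0865]
orientation: [1.426, -2.798, 0.002]
wrist_force: [-2.8, -0.0, -0.1]
gripper_width: 0.0199
grasp_force: 0.9
```

```bash
python3 -c "
from h import *
arc()"
```

```text
t 11.025 R 0.1505 ang 234.34 yaw 234.01 z 0.0865 F_xy tool [1.6 2.2 0.1]
```

Emit:
{"fn": "play_rows", "kwargs": {"dp": [[-0.0, -0.2, 0], [0, 0, 0], [0, 0, 0]], "turn": [[0, 0, -0.013], [0, 0, 0], [0, 0, 0]], "gripper": [2, 2, 2]}}

```text
time_s: 11.4
tool_pos: [0.5062, -0.1066, 0.0869]
orientation: [-1.443, 2.789, -0.002]
wrist_force: [0.9, 0.1, 0.2]
gripper_width: 0.0202
grasp_force: 0.0
```

```bash
python3 -c "
from h import *
arc()
c,K,T=cam('wrist'); save(c,'w2.png')
c,K,T=cam('top'); save(c,'t2.png',(160,110,320,270),3.5); 
arc()"
```

```text
t 11.4 R 0.1496 ang 235.22 yaw 234.72 z 0.0869 F_xy tool [-0.6 -0.7 -0.2]
t 11.5 R 0.1497 ang 235.09 yaw 234.72 z 0.0868 F_xy tool [-0.3  0.5 -0.2]
```

View pics/w2.png

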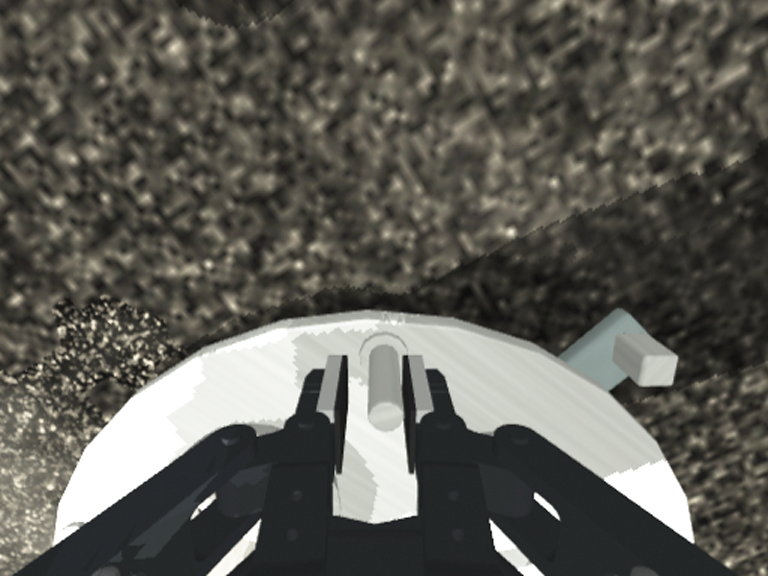

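The post sits between the fingers, slightly towards the trailing one and unloaded. I'll test the spring-back with small pushes and holds.

Emit:
{"fn": "play_rows", "kwargs": {"dp": [[-0.0, -0.2, 0], [0, -0.1, 0], [0, 0, 0]], "turn": [[0, 0, -0.013], [0, 0, -0.007], [0, 0, 0]], "gripper": [2, 2, 2]}}

```text
time_s: 11.88
tool_pos: [0.508, -0.1083, 0.0867]
orientation: [-1.472, 2.775, -0.001]
wrist_force: [-0.2, 0.8, 1.1]
gripper_width: 0.0202
grasp_force: 0.0
```

```bash
python3 -c "
from h import *
arc()"
```

```text
t 11.875 R 0.15 ang 236.17000000000002 yaw 235.87 z 0.0867 F_xy tool [-0.5  0.6 -1.1]
```

Emit:
{"fn": "play_rows", "kwargs": {"dp": [[0, 0, 0], [0, 0, 0], [0, 0, 0], [0, 0, 0]], "turn": [[0, 0, 0], [0, 0, 0], [0, 0, 0], [0, 0, 0]], "gripper": [4.4, 4.4, 4.4, 4.4]}}

```text
time_s: 12.38
tool_pos: [0.5077, -0.1082, 0.0866]
orientation: [1.472, -2.776, -0.0]
wrist_force: [-0.3, -0.2, 1.3]
gripper_width: 0.0439
grasp_force: 0.0
```

```bash
python3 - <<'E'
from h import *
arc()
c,K,T=cam('wrist'); save(c,'w3.png',(170,180,360,330),4)
for a in (231,233,235,237,239): print(a,[(proj(K,T,[.5915+.15*np.cos(np.radians(a)),.0163+.15*np.sin(np.radians(a)),z])-[170,180])*4 for z in(.093,.052)])
E
```

```text
t 12.375 R 0.15 ang 236.06 yaw 235.86 z 0.0866 F_xy tool [ 0.4  0.1 -1.3]
231 [array([440.07814016, 395.36264001]), array([413.2454803 , 231.75634602])]
233 [array([395.8650965 , 392.80492028]), array([378.75425833, 229.65494395])]
235 [array([351.48541153, 391.56331056]), array([344.14831231, 228.63449956])]
237 [array([307.04994496, 391.64254485]), array([309.50434414, 228.69831954])]
239 [array([262.66987682, 393.04236117]), array([274.89923854, 229.84622145])]
```

View pics/w3.png

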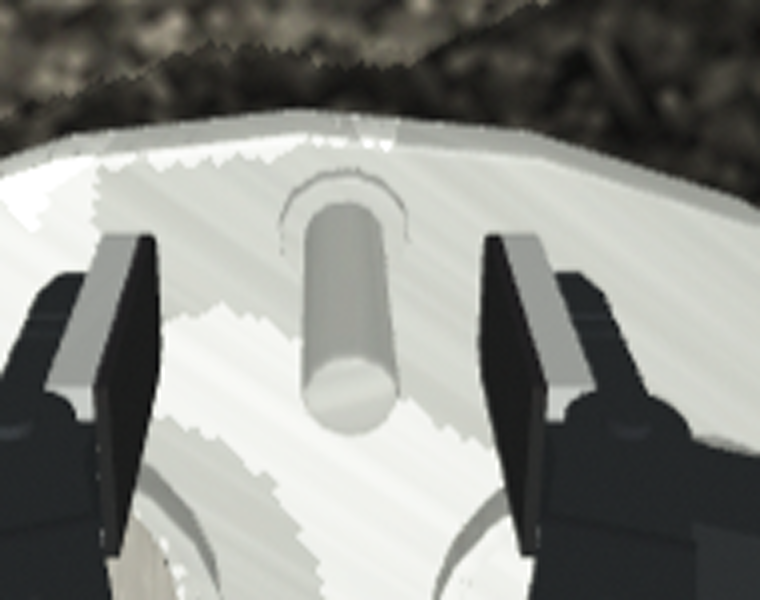

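The post top at (350,397) is at 235.1°. I'll push a little further to see whether it resists.

Emit:
{"fn": "play_rows", "kwargs": {"dp": [[0, 0, 0], [0, 0, 0], [0, -0.2, 0], [0, -0.2, 0], [0, 0, 0]], "turn": [[0, 0, 0], [0, 0, 0], [0, 0, -0.0133], [0, 0, -0.0133], [0, 0, 0]], "gripper": [2, 2, 2, 2, 2]}}

```text
time_s: 13.05
tool_pos: [0.5114, -0.1105, 0.0866]
orientation: [-1.508, 2.756, -0.0]
wrist_force: [-0.4, 0.0, -0.3]
gripper_width: 0.0201
grasp_force: 0.0
```

```bash
python3 -c "
from h import *
arc()"
```

```text
t 13.05 R 0.15 ang 237.72 yaw 237.39 z 0.0866 F_xy tool [0.2 0.3 0.3]
```

Emit:
{"fn": "play_rows", "kwargs": {"dp": [[0, -0.15, 0], [0, -0.15, 0], [0, 0, 0]], "turn": [[0, 0, -0.01], [0, 0, -0.01], [0, 0, 0]], "gripper": [2, 2, 2]}}

```text
time_s: 13.42
tool_pos: [0.513, -0.1116, 0.0865]
orientation: [1.536, -2.74, -0.002]
wrist_force: [-2.4, 2.0, 3.2]
gripper_width: 0.0201
grasp_force: 1.6
```

```bash
cat >> h.py <<'E'
def post(f=None):
    "post angle from wrist cam: template of post top vs angle"
    arc(); c,K,T=cam('wrist')
    tops=[(a,proj(K,T,[.5915+.15*np.cos(np.radians(a)),.0163+.15*np.sin(np.radians(a)),.093])) for a in (225,230,235,240,245)]
    print(tops)
    if f: save(c,f,(170,180,360,330),4)
E
python3 -c "
from h import *
post('w4.png')"
```

```text
t 13.425 R 0.1501 ang 238.45 yaw 238.55 z 0.0865 F_xy tool [-0.4  3.1 -3.2]
[(225, array([325.30838794, 285.54421089])), (230, array([298.62072149, 281.09370842])), (235, array([271.18979463, 278.63268578])), (240, array([243.4360756 , 278.21987442])), (245, array([215.79198801, 279.8662607 ]))]
```

Emit:
{"fn": "play_rows", "kwargs": {"dp": [[0, 0.3, 0], [0, 0.3, 0], [0, 0, 0], [0, 0, 0], [0, 0, 0]], "turn": [[0, 0, 0.02], [0, 0, 0.02], [0, 0, 0], [0, 0, 0], [0, 0, 0]], "gripper": [4.4, 4.4, 4.4, 4.4, 4.4]}}

```text
time_s: 14.1
tool_pos: [0.5087, -0.1089, 0.0866]
orientation: [-1.481, 2.771, -0.0]
wrist_force: [0.2, -0.2, 0.2]
gripper_width: 0.0439
grasp_force: 0.0
```

```bash
python3 - <<'E'
from h import *
arc(); c,K,T=cam('wrist')
a=cv2.imread('pics/w4.png')
save(c,'w5.png',(170,180,360,330),4)
b=cv2.imread('pics/w5.png')
t=cv2.imread('pics/w3.png')[340:445,290:410]
for n,i in(('w3',cv2.imread('pics/w3.png')),('w4',a),('w5',b)):
    r=cv2.matchTemplate(i,t,cv2.TM_CCOEFF_NORMED); _,m,_,l=cv2.minMaxLoc(r); print(n,m,(l[0]+60,l[1]+57))
for g in (231,233,235,237,239): print(g,(proj(K,T,[.5915+.15*np.cos(np.radians(g)),.0163+.15*np.sin(np.radians(g)),.093])-[170,180])*4)
cv2.imwrite('pics/w45.png',cv2.resize(np.hstack([a,b]),None,fx=.5,fy=.5))
E
```

```text
t 14.1 R 0.1501 ang 236.51 yaw 236.24 z 0.0866 F_xy tool [ 0.  -0.3 -0.2]
w3 0.9999938607215881 (350, 397)
w4 0.6612929701805115 (489, 162)
w5 0.9645753502845764 (314, 397)
231 [449.82987262 396.4465934 ]
233 [405.67935876 393.6340594 ]
235 [361.34156316 392.13540141]
237 [316.92715559 391.95627531]
239 [272.54724425 393.09734926]
```

View pics/w45.png

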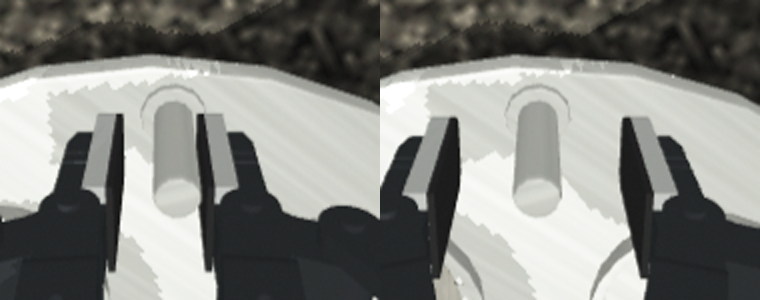

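Emit:
{"fn": "play_rows", "kwargs": {"dp": [[0, 0, 0], [0, 0, 0], [-0.01, -0.26, 0], [-0.01, -0.26, 0], [-0.01, -0.26, 0], [0, 0, 0], [0, 0, 0]], "turn": [[0, 0, 0], [0, 0, 0], [0, 0, -0.0175], [0, 0, -0.0175], [0, 0, -0.0175], [0, 0, 0], [0, 0, 0]], "gripper": [1.6, 1.6, 1.6, 1.6, 1.6, 1.6, 1.6]}}

```text
time_s: 15.02
tool_pos: [0.5124, -0.111, 0.0864]
orientation: [1.553, -2.727, -0.01]
wrist_force: [-8.4, 4.8, 7.4]
gripper_width: 0.0159
grasp_force: 4.6
```

```bash
python3 - <<'E'
from h import *
arc(); c,K,T=cam('wrist');save(c,'w6.png',(170,180,360,330),4)
print(read_state()['grasp_force'],[round(float((proj(K,T,[.5915+.15*np.cos(np.radians(g)),.0163+.15*np.sin(np.radians(g)),.093])-[170,180])[0]*4)) for g in (235,237,239,241)])
E
```

```text
t 15.025 R 0.1499 ang 238.13 yaw 239.32999999999998 z 0.0864 F_xy tool [ 0.2  9.7 -7.3]
4.6206034719944 [398, 354, 309, 265]
```

A steady 9.7 N resists and the disc does not move, so it is in the notch, with the post at about 237°. I'll back off, open and rise.

Emit:
{"fn": "play_rows", "kwargs": {"dp": [[0, 0.3, 0], [0, 0.2, 0], [0, 0, 0], [0, 0, 0], [0, 0, -4], [0, 0, -5], [0, 0, -3], [0, 0, 0]], "turn": [[0, 0, 0.02], [0, 0, 0.015], [0, 0, 0], [0, 0, 0], [0, 0, 0], [0, 0, 0], [0, 0, 0], [0, 0, 0]], "gripper": [2.4, 4, 4.4, 4.4, 4.4, 4.4, 4.4, 4.4]}}

```text
time_s: 16.08
tool_pos: [0.513, -0.1107, 0.2096]
orientation: [-1.502, 2.753, -0.007]
wrist_force: [1.2, 0.1, -0.1]
gripper_width: 0.044
grasp_force: 0.0
```

```bash
python3 - <<'E'
from h import *
arc(); c,K,T=cam('wrist');save(c,'w7.png')
for g in (235,237,239): print(g,proj(K,T,[.5915+.15*np.cos(np.radians(g)),.0163+.15*np.sin(np.radians(g)),.093])*1.5)
for g in (199,201,203):print(g,proj(K,T,[.5915+.095*np.cos(np.radians(g)),.0163+.095*np.sin(np.radians(g)),.058])*1.5)
plan([.453,-.284,.20],0,1)
E
```

```text
t 16.075 R 0.1493 ang 238.28 yaw 237.24 z 0.2096 F_xy tool [-0.7 -0.9  0.1]
235 [392.35028489 288.22167832]
237 [383.32230503 288.0147439 ]
239 [374.29234644 288.10602609]
199 [463.78572492 372.63558748]
201 [460.24810634 370.12286814]
203 [456.59107225 367.716494  ]
from [ 0.5118 -0.1105  0.2076] -122.8 z [ 0.003 -0.001 -1.   ] q [-12.2  17.6  -1.1  71.2  -0.  -69.4] t 16.125
[[17.77, -4.45, 0.76]] turn z -2.1425
```

View pics/w7.png

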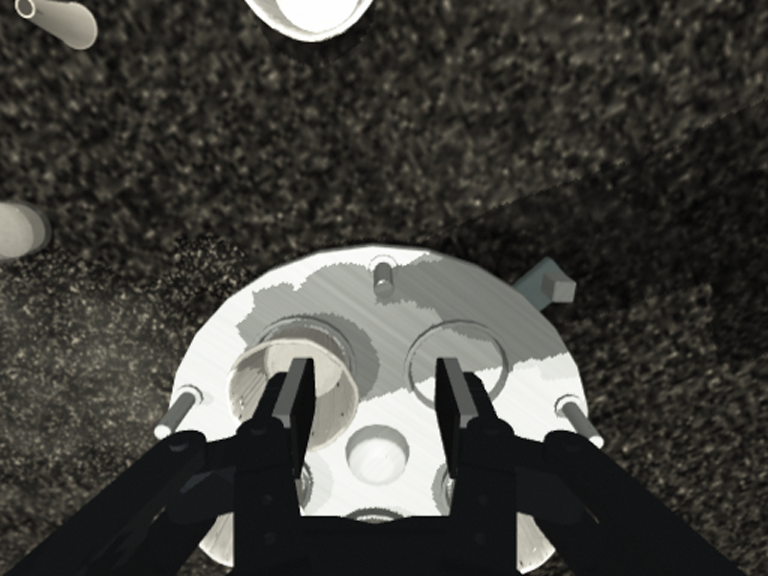

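The post top at (383,288) is at 237.0°, and the empty ring is centred at about (458,367), or about 201°. So it rests in the click. Next I locate the spare cup by fitting its silhouette in the two views.

```bash
cat > cup.py <<'E'
from h import *
import pickle
from scipy.optimize import least_squares
def box(img,box0,th=95):
    x0,y0,x1,y1=box0; g=cv2.GaussianBlur(cv2.cvtColor(img,cv2.COLOR_RGB2GRAY)[y0:y1,x0:x1],(3,3),0)
    n,l,st,ce=cv2.connectedComponentsWithStats((g>th).astype(np.uint8)); i=1+np.argmax(st[1:,4]); s=st[i]
    return np.array([x0+s[0]-.5,y0+s[1]-.5,x0+s[0]+s[2]-.5,y0+s[1]+s[3]-.5])
th=np.linspace(0,2*np.pi,72)
def model(p,K,T):
    q=[proj(K,T,[p[0]+r*np.cos(t),p[1]+r*np.sin(t),p[2]+z]) for r,z in((.0425,.048),(.029,0)) for t in th]
    q=np.array(q); return np.r_[q.min(0),q.max(0)]
if __name__=="__main__":
    v=[]
    for n,b in(("scene",(240,262,295,316)),("top",(316,213,358,252))):
        K,T,c=pickle.load(open(n+".pkl","rb")); bb=box(c,b); print(n,bb); v.append((K,T,bb))
    f=lambda p:np.concatenate([model(p,K,T)-b for K,T,b in v])
    r=least_squares(f,[.453,-.284,0]); print(r.x,r.fun.round(1))
    for K,T,b in v:
        r=least_squares(lambda q:model([q[0],q[1],0],K,T)-b,[.453,-.284]); print(r.x,r.fun.round(1))
E
python3 cup.py; python3 - <<'E'
from h import *
plan([.40,-.30,.16],291,6)
E
```

```text
scene [249.5 270.5 287.5 307.5]
top [322.5 217.5 353.5 247.5]
[ 0.45108722 -0.28282521  0.00267962] [ 0.8  0.8 -2.  -0.9  1.9  0.3 -0.8 -1.4]
[ 0.45284873 -0.28287601] [ 1.4  1.  -1.4 -0.8]
[ 0.44972376 -0.28174495] [ 1.4  0.9 -1.4 -0.9]
from [ 0.5118 -0.1105  0.2076] -122.8 z [ 0.003 -0.001 -1.   ] q [-12.2  17.6  -1.1  71.2  -0.  -69.4] t 16.125
[[3.66, -0.14, 0.79], [3.64, 0.43, 0.79], [3.53, 0.99, 0.79], [3.33, 1.53, 0.79], [3.05, 2.03, 0.79], [2.7, 2.48, 0.79]] turn z -0.1564
```

```bash
python3 - <<'E'
from h import *
plan([.3909,-.3056,.129],291,6)
E
```

```text
from [ 0.5118 -0.1105  0.2076] -122.8 z [ 0.003 -0.001 -1.   ] q [-12.2  17.6  -1.1  71.2  -0.  -69.4] t 16.125
[[3.83, -0.07, 1.31], [3.79, 0.53, 1.31], [3.66, 1.11, 1.31], [3.44, 1.67, 1.31], [3.14, 2.19, 1.31], [2.76, 2.65, 1.31]] turn z -0.1564
```

Emit:
{"fn": "play_rows", "kwargs": {"dp": [[3.83, -0.07, 1.31], [3.79, 0.53, 1.31], [3.66, 1.11, 1.31], [3.44, 1.67, 1.31], [3.14, 2.19, 1.31], [2.76, 2.65, 1.31], [0, 0, 0], [0, 0, 0]], "turn": [[0, 0, -0.1564], [0, 0, -0.1564], [0, 0, -0.1564], [0, 0, -0.1564], [0, 0, -0.1564], [0, 0, -0.1564], [0.131, 0, 0], [0.131, 0, 0]], "gripper": [4.4, 4, 3.5, 3.2, 3.2, 3.2, 3.2, 3.2]}}

```text
time_s: 17.12
tool_pos: [0.3892, -0.3049, 0.1261]
orientation: [-2.401, 1.651, -0.217]
wrist_force: [1.1, 0.5, -0.5]
gripper_width: 0.0325
grasp_force: 0.0
```

Emit:
{"fn": "play_rows", "kwargs": {"dp": [[0, 0, 0]], "turn": [[0, 0, 0]], "gripper": [3.2]}}

```text
time_s: 17.25
tool_pos: [0.3872, -0.3049, 0.1258]
orientation: [-2.402, 1.658, -0.211]
wrist_force: [-0.4, 0.3, -0.2]
gripper_width: 0.0322
grasp_force: 0.0
```

```bash
python3 - <<'E'
from cup import *
s=read_state(); M=R.from_rotvec(s["orientation"]).as_matrix(); print(s["tool_pos"],M.round(3),np.degrees(s["joints"]).round(1),s["time_s"])
g=np.array([.4127,-.2972,.042]); print("grasp in tool (cm)",(100*M.T@(g-s["tool_pos"])).round(2))
c,K,T=cam("wrist"); save(c,"w8.png")
for z,r in((.048,.0425),(0,.029)):
    q=np.array([proj(K,T,[.451+r*np.cos(t),-.2825+r*np.sin(t),z])*1.5 for t in th]); print(z,"model x",q[:,0].min(),q[:,0].max(),"y",q[:,1].min(),q[:,1].max())
E
```

```text
[ 0.38721682 -0.30489081  0.12582415] [[ 0.355 -0.904  0.238]
 [-0.935 -0.342  0.095]
 [-0.004 -0.256 -0.967]] [ -46.1   14.6  -20.1   49.6   13.7 -156.2] 17.25
grasp in tool (cm) [ 0.22 -0.42  8.78]
0.048 model x 218.60177230330493 367.6632105227801 y 222.48718057806445 374.45099998901736
0 model x 280.83644859665264 367.6688037848579 y 230.54762129648742 319.14448681867617
```

View pics/w8.png

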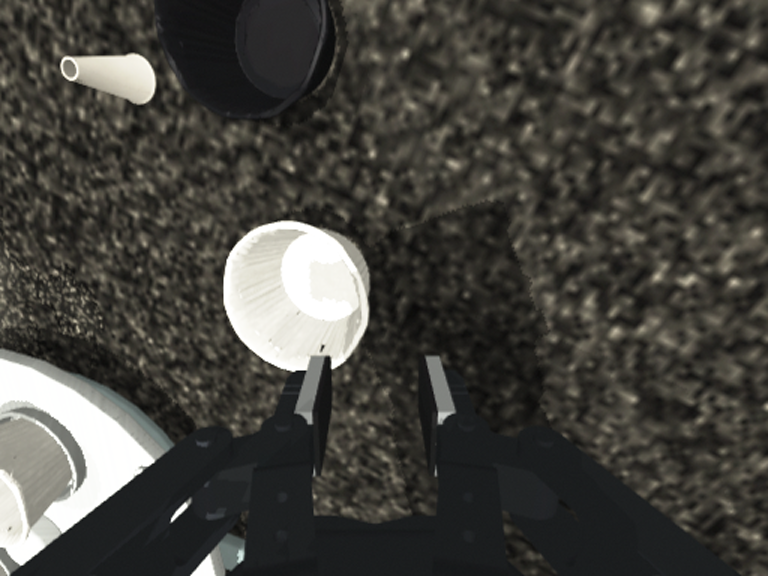

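The rim spans x 223..369 and y 221..372, about 1.5 mm from the model. The wall will pass between the fingers, so I go in.

Emit:
{"fn": "play_rows", "kwargs": {"dp": [[0.1, -0.1, 3.0], [0.1, -0.1, 3.0], [0.1, -0.1, 2.7], [0, 0, 0], [0, 0, 0], [0, 0, 0], [0, 0, 0], [0, 0, 0]], "turn": [[0, 0, 0], [0, 0, 0], [0, 0, 0], [0, 0, 0], [0, 0, 0], [0, 0, 0], [0, 0, 0], [0, 0, 0]], "gripper": [3.2, 3.2, 3.2, 3.2, 1.5, 0, 0, 0], "newtons": 20}}

```text
time_s: 18.3
tool_pos: [0.4159, -0.2996, 0.046]
orientation: [-2.404, 1.651, -0.222]
wrist_force: [1.8, 1.9, 5.0]
gripper_width: 0.0046
grasp_force: 21.8
```

```bash
python3 - <<'E'
from cup import *
s=read_state(); M=R.from_rotvec(s["orientation"]).as_matrix(); print(s["tool_pos"],M[:,2].round(3),s["gripper_width"],s["grasp_force"],s["wrist_force"])
c,K,T=cam("wrist"); save(c,"w9.png"); c,K,T=cam("scene"); save(c,"s9.png",(215,240,315,330),6)
E
```

```text
[ 0.41585058 -0.29963818  0.04601273] [ 0.244  0.092 -0.965] 0.004622744662882562 21.845422470896665 [1.79019813 1.91166661 4.99539594]
```

Emit:
{"fn": "play_rows", "kwargs": {"dp": [[0, -0.5, -2.0], [0, -0.8, -3.0], [0, -0.8, -3.0], [0, -0.8, -3.0], [0, 0, 0]], "turn": [[0, 0, 0], [0, 0, 0], [0, 0, 0], [0, 0, 0], [0, 0, 0]], "gripper": [0, 0, 0, 0, 0]}}

```text
time_s: 19.02
tool_pos: [0.4151, -0.3008, 0.1607]
orientation: [-2.406, 1.654, -0.224]
wrist_force: [0.9, 0.3, -0.4]
gripper_width: 0.0045
grasp_force: 19.9
```

```bash
cat >> h.py <<'E'
def rel(p):
    s=read_state(); M=R.from_rotvec(s["orientation"]).as_matrix(); p0=np.array(s["tool_pos"]); d=M.T@(np.array(p)-p0)*100
    print("t",s["time_s"],"pos",p0.round(4),"M",M.round(3).tolist(),"F",s["wrist_force"].round(1),"grip",round(s["gripper_width"],4),s["grasp_force"],"rel cm",d.round(2))
    return d
E
python3 - <<'E'
from h import *
d=rel([.4645,-.0324,.160]); print(d/7)
E
```

```text
t 19.025 pos [ 0.4151 -0.3008  0.1607] M [[0.358, -0.901, 0.244], [-0.934, -0.347, 0.089], [0.005, -0.26, -0.966]] F [ 0.9  0.3 -0.4] grip 0.0045 19.90606431375454 rel cm [-23.3  -13.74   3.65]
[-3.32863141 -1.96273935  0.52119034]
```

Emit:
{"fn": "play_rows", "kwargs": {"dp": [[-3.33, -1.96, 0.52], [-3.33, -1.96, 0.52], [-3.33, -1.96, 0.52], [-3.33, -1.96, 0.52], [-3.33, -1.96, 0.52], [-3.33, -1.96, 0.52], [-3.33, -1.96, 0.52], [0, 0, 0]], "turn": [[0, 0, 0], [0, 0, 0], [0, 0, 0], [0, 0, 0], [0, 0, 0], [0, 0, 0], [0, 0, 0], [0, 0, 0]], "gripper": [0, 0, 0, 0, 0, 0, 0, 0]}}

```text
time_s: 20.02
tool_pos: [0.4622, -0.0289, 0.1573]
orientation: [-2.41, 1.649, -0.214]
wrist_force: [0.5, 0.5, -1.1]
gripper_width: 0.0044
grasp_force: 19.9
```

```bash
python3 - <<'E'
from cup import *
rel([.4645,-.0324,.154])
p=read_state()["tool_pos"]; cc=np.array([p[0]+.0384,p[1]+.0145]); zb=p[2]-.046; print("assumed cup",cc,zb)
ims=[]
for n,b,s in(("wrist",(90,60,410,384),1.5),("scene",(185,140,315,250),2.4)):
    c,K,T=cam(n); pickle.dump((K,T,c["color"]),open(n+"h.pkl","wb")); im=c["color"][b[1]:b[3],b[0]:b[2],::-1]; im=cv2.resize(im,None,fx=s,fy=s,interpolation=cv2.INTER_CUBIC)
    ims.append(cv2.copyMakeBorder(im[:490],0,490-min(490,im.shape[0]),0,0,cv2.BORDER_CONSTANT))
    for nm,x,y,z,r in(("rim",*cc,zb+.048,.0425),("base",*cc,zb,.029),("nest",.5029,-.0179,.058,.0395)):
        q=np.array([(proj(K,T,[x+r*np.cos(t),y+r*np.sin(t),z])-[b[0],b[1]])*s for t in th]); 
        print(n,nm,"x",q[:,0].min().round(),q[:,0].max().round(),"y",q[:,1].min().round(),q[:,1].max().round())
o=np.hstack(ims); print(o.shape); cv2.imwrite("pics/v10.png",o)
E
```

```text
t 20.025 pos [ 0.4622 -0.0289  0.1573] M [[0.362, -0.901, 0.238], [-0.932, -0.35, 0.093], [-0.001, -0.256, -0.967]] F [ 0.5  0.5 -1.1] grip 0.0044 19.90443207014323 rel cm [ 0.41 -0.    0.34]
assumed cup [ 0.50057981 -0.01443354] 0.11126510453989234
wrist rim x 21.0 245.0 y 185.0 403.0
wrist base x 120.0 242.0 y 184.0 303.0
wrist nest x 149.0 284.0 y 129.0 264.0
scene rim x 62.0 141.0 y 61.0 122.0
scene base x 77.0 129.0 y 98.0 139.0
scene nest x 74.0 143.0 y 121.0 176.0
(490, 792, 3)
```

View pics/v10.png

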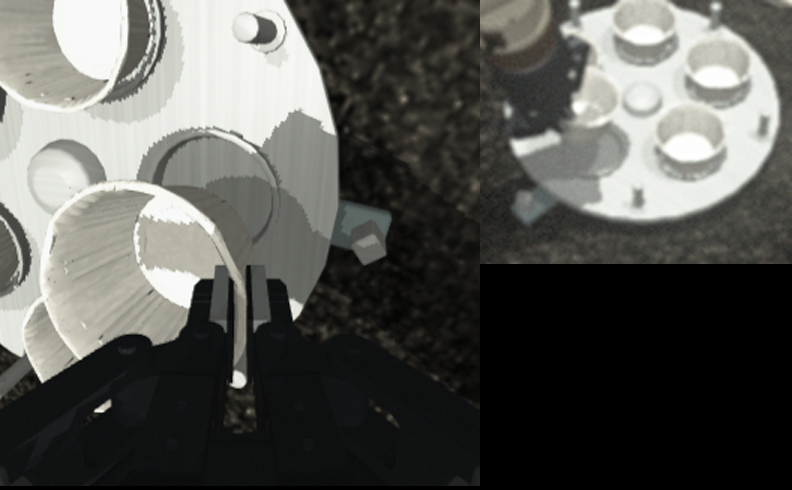

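The last view has the wrist picture on the left. It shows the cup's rim at x 43..246, y 181.., and its floor's left edge at x≈134. Both are shifted from the upright model, so the cup hangs tilted in the pinch. I'll fit the tilt.

```bash
cat > fit.py <<'E'
from cup import *
K,T,c=pickle.load(open("wristh.pkl","rb"))
rim=np.array([(43,270),(47,240),(60,213),(85,191),(120,181),(160,186),(195,207),(222,240),(240,275),(48,300),(58,325),(78,350)])/1.5+[90,60]
fl=np.array([(134,245),(137,225),(142,270),(155,293),(185,307)])/1.5+[90,60]
Y=np.array([-.932,-.362,0]); X=np.array([.362,-.932,0])  # tool-y (outward), tool-x horizontals
def pts(p,r,z,n=180):
    Q=R.from_rotvec(X*p[3]+Y*p[4]).as_matrix(); t=np.linspace(0,2*np.pi,n)
    return [np.array(p[:3])+Q@[r*np.cos(a),r*np.sin(a),z] for a in t]
def res(p):
    o=[]
    for P,r,z in((rim,.0425,.048),(fl,.028,.001)):
        q=np.array([proj(K,T,x) for x in pts(p,r,z)])
        o+=[np.linalg.norm(q-u,axis=1).min() for u in P]
    return np.array(o)
if __name__=="__main__":
    for fixz in(0,1):
        f=(lambda p:np.r_[res(p),(p[4])*30*fixz])
        r=least_squares(f,[.5006,-.0144,.111,.05,0],diff_step=1e-4,x_scale=[.01,.01,.01,.1,.1]); p=r.x
        print(p.round(4),np.degrees(p[3:]),r.fun.round(1))
        s=np.array([.4622,-.0289,.1573]); Q=R.from_rotvec(X*p[3]+Y*p[4]).as_matrix()
        loc=Q.T@(s-p[:3]); print("TCP in cup frame: outward",loc@-(-Y),"side",loc@X,"up",loc[2])
E
python3 fit.py
```

```text
[ 0.4987 -0.0048  0.0978 -0.038  -0.1177] [-2.179049  -6.7460325] [ 0.2  0.2  0.6  1.   0.6  0.8  0.2  1.1  1.   0.7  0.7  1.7  0.5  0.9
  1.   1.3  0.5 -0. ]
TCP in cup frame: outward 0.045018274064039264 side 0.0022607974138088727 up 0.05854673063457648
[ 0.4989 -0.0057  0.0981 -0.0367 -0.1026] [-2.10182409 -5.88063562] [ 0.4  0.6  1.   0.2  1.1  1.2  0.5  0.9  0.7  0.8  0.6  1.4  0.3  0.3
  0.8  1.9  1.4 -3.1]
TCP in cup frame: outward 0.04480212957238397 side 0.0023344717984174115 up 0.05814488925286215
```

```bash
python3 - <<'E'
from fit import *
w9=cv2.imread("pics/w9.png"); g9=cv2.cvtColor(w9,cv2.COLOR_BGR2GRAY)
crop9=g9[90:,135:135+480]
g10=cv2.cvtColor(cv2.resize(c[60:384,90:410],None,fx=1.5,fy=1.5,interpolation=cv2.INTER_CUBIC),cv2.COLOR_RGB2GRAY)
# silhouette of cup in w9
m=(cv2.GaussianBlur(crop9,(5,5),0)>120).astype(np.uint8); n,l,st,ce=cv2.connectedComponentsWithStats(m); print("w9 comps",[list(map(int,s)) for s in st[1:] if s[4]>1500])
# align inner cup patch
t=g10[200:330,60:200]; r=cv2.matchTemplate(crop9,t,cv2.TM_CCOEFF_NORMED); _,mx,_,loc=cv2.minMaxLoc(r); print("match",mx,loc,"(same = (60,200))")
t=crop9[200:330,60:200]; r=cv2.matchTemplate(g10,t,cv2.TM_CCOEFF_NORMED); _,mx,_,loc=cv2.minMaxLoc(r); print("match",mx,loc)
# w9 radial scan from (140,270): outermost bright
for a in range(90,300,20):
    d=np.array([np.cos(np.radians(a)),np.sin(np.radians(a))]); pr=[]
    for g in(crop9,g10):
        pr.append([int(g[int(270+d[1]*k),int(140+d[0]*k)]) for k in range(60,125,3) if 0<=270+d[1]*k<470 and 140+d[0]*k>=0])
    print(a,pr[0],"|",pr[1])
E
```

```text
w9 comps [[29, 182, 219, 186, 29634]]
match 0.7649182677268982 (59, 201) (same = (60,200))
match 0.7774867415428162 (62, 199)
90 [244, 242, 36, 35, 35, 35, 34, 34, 35, 35, 38, 38, 38, 38, 37, 37, 38, 48, 48, 47, 47, 47] | [163, 150, 13, 16, 17, 17, 18, 18, 17, 17, 18, 19, 18, 19, 18, 18, 19, 25, 23, 23, 24, 24]
110 [236, 236, 235, 238, 149, 24, 35, 35, 34, 34, 34, 34, 35, 34, 35, 35, 34, 34, 34, 35, 34, 35] | [167, 168, 163, 160, 104, 20, 18, 17, 16, 16, 17, 19, 16, 16, 18, 17, 17, 19, 16, 18, 17, 17]
130 [246, 247, 247, 247, 247, 248, 248, 247, 247, 248, 248, 249, 249, 251, 252, 253, 253, 254, 255, 117, 61, 68] | [185, 187, 188, 187, 182, 183, 184, 186, 189, 191, 195, 200, 205, 208, 230, 238, 159, 168, 171, 172, 173, 175]
150 [240, 239, 241, 241, 242, 243, 245, 244, 245, 247, 249, 251, 252, 252, 253, 253, 255, 255, 127, 70, 59, 57] | [177, 179, 185, 187, 187, 187, 190, 195, 197, 203, 206, 207, 222, 230, 187, 152, 155, 154, 155, 159, 170, 176]
170 [226, 227, 229, 237, 239, 241, 240, 239, 240, 243, 246, 247, 248, 247, 252, 255, 255, 227, 73, 61, 72, 97] | [164, 164, 167, 162, 173, 176
[... 694 characters left out ...]
, 249, 247, 227, 228, 209, 238, 240, 238, 234, 238]
250 [225, 225, 225, 222, 223, 223, 238, 255, 255, 255, 255, 45, 40, 41, 54, 62, 65, 64, 68, 73, 76, 77] | [153, 157, 150, 152, 146, 141, 137, 145, 170, 240, 244, 213, 222, 190, 185, 158, 158, 204, 229, 198, 234, 233]
270 [255, 255, 255, 234, 224, 255, 255, 255, 255, 124, 38, 63, 71, 53, 41, 35, 34, 31, 33, 53, 53, 64] | [168, 153, 152, 153, 149, 135, 142, 248, 247, 229, 145, 132, 131, 134, 179, 196, 238, 234, 231, 232, 232, 233]
290 [255, 255, 255, 255, 255, 255, 255, 211, 160, 151, 43, 27, 35, 38, 40, 38, 37, 38, 36, 42, 55, 101] | [249, 245, 248, 248, 248, 246, 248, 251, 212, 93, 115, 133, 133, 134, 133, 132, 132, 135, 138, 134, 135, 137]
```

```bash
cat > fit2.py <<'E'
from fit import *
s=read_state(); M=R.from_rotvec(s["orientation"]).as_matrix(); tp=np.array(s["tool_pos"])
W=np.eye(4); W[:3,:3]=M; W[:3,3]=tp; TC=np.linalg.inv(W)@cam("wrist")[2]
M9=R.from_rotvec([-2.404,1.651,-.222]).as_matrix(); W9=np.eye(4); W9[:3,:3]=M9; W9[:3,3]=[.41585,-.29964,.04601]; T9=W9@TC
def P(e): return np.array([[140+k*np.cos(np.radians(a)),270+k*np.sin(np.radians(a))] for a,k in e.items()])/1.5+[90,60]
e9=P({130:116,150:113,170:112,190:109,210:107.5,230:101,250:92,270:86.5,290:81})
e10=P({130:107,150:101,170:100.5,190:101,210:101,230:100,250:91.5,270:87,290:83})
def d(q,pts): return [np.linalg.norm(q-u,axis=1).min() for u in pts]
def circ(T,p,Q): return np.array([proj(K,T,np.array(p)+Q@np.array([.0425*np.cos(a),.0425*np.sin(a),.048])) for a in np.linspace(0,2*np.pi,240)])
r9=least_squares(lambda p:d(circ(T9,[p[0],p[1],0],np.eye(3)),e9),[.453,-.284],diff_step=1e-4); print("table",r9.x,np.round(r9.fun,1))
loc=M9.T@(np.array([*r9.x,0])-W9[:3,3]); print("cup origin in tool",loc.round(4))
# now cup pose in tool frame: (loc, M9.T) then extra rotation about a pinch point (0,0,zp) in tool, about tool x and y
for zp in(0,.01,.018):
    def pose(b):
        Q=R.from_rotvec([b[0],b[1],0]).as_matrix(); pv=np.array([0,0,zp]); return pv+Q@(loc-pv),Q@M9.T
    def f(b):
        l,Q=pose(b); return np.r_[d(circ(T,W[:3,:3]@l+W[:3,3],W[:3,:3]@Q),e10),10*b[1]]
    r=least_squares(f,[-.05,0],diff_step=1e-3); l,Q=pose(r.x); Wd=M@Q
    print(zp,"rot tool x,y deg",np.degrees(r.x).round(1),np.round(r.fun,1),"cup org world",(M@l+tp).round(4),"cup axis",Wd[:,2].round(3),"org in tool",l.round(4))
E
python3 fit2.py
```

```text
table [ 0.45149851 -0.28714472] [2.1 1.9 1.1 1.7 1.3 0.7 0.6 2.  1.1]
cup origin in tool [ 0.001  -0.0244  0.0543]
0 rot tool x,y deg [-3.7 -5.9] [ 0.6  0.6  0.7  0.4  1.   1.2  4.4  4.2  4.5 -1. ] cup org world [ 0.4928 -0.0142  0.1092] cup axis [ 0.103 -0.068  0.992] org in tool [-0.0046 -0.0208  0.0556]
0.01 rot tool x,y deg [-3.2  0.2] [2.9 0.8 1.  3.3 5.4 4.6 5.1 2.7 2.  0. ] cup org world [ 0.4958 -0.0192  0.1095] cup axis [0.056 0.023 0.998] org in tool [ 0.0012 -0.0219  0.0556]
0.018 rot tool x,y deg [-3.3  2. ] [3.7 0.9 1.3 4.3 6.4 4.6 3.9 0.8 1.1 0.4] cup org world [ 0.4966 -0.0202  0.1096] cup axis [0.047 0.053 0.997] org in tool [ 0.0024 -0.0223  0.0556]
```

```bash
cat > fit3.py <<'E'
from fit2 import *
def free(T_,e,p0,prior):
    def f(p):
        Q=R.from_rotvec(X*p[3]+Y*p[4]).as_matrix(); return np.r_[d(circ(T_,p[:3],Q),e),prior*p[4]]
    r=least_squares(f,[*p0,.0,0],diff_step=1e-3,x_scale=[.01,.01,.01,.1,.1]); p=r.x
    print(p[:3].round(4),"tilt about X,Y deg",np.degrees(p[3:]).round(1),r.fun.round(1)); return p
print("w9"); [free(T9,e9,[.4515,-.286,0],k) for k in(5,60)]
print("w10"); [free(T,e10,[.499,-.012,.108],k) for k in(5,60)]
E
python3 fit3.py | tail -6
```

```text
w9
[ 4.518e-01 -2.853e-01 -3.000e-04] tilt about X,Y deg [ 1.4 -1.6] [ 0.8  0.8  0.5  1.4  0.3  0.4  0.7  1.4  0.5 -0.1]
[ 4.521e-01 -2.858e-01 -3.000e-04] tilt about X,Y deg [ 2.1 -1. ] [ 0.5  1.   0.9  1.3  0.7  0.5  0.9  1.2  0.7 -1.1]
w10
[ 0.4944 -0.0141  0.108 ] tilt about X,Y deg [-2.7 -2.7] [ 0.3  0.5  0.5  0.   0.1  1.4  0.7  0.5  0.2 -0.2]
[ 0.4954 -0.0161  0.1083] tilt about X,Y deg [-1.  -0.7] [ 1.5  0.7  0.5  1.1  0.9  1.3  0.8  0.7  0.6 -0.7]
```

```bash
python3 - <<'E'
from h import *
rel([.470,-.031,.104])
E
```

```text
t 20.225 pos [ 0.4628 -0.0317  0.1581] M [[0.357, -0.903, 0.24], [-0.934, -0.345, 0.092], [-0.0, -0.257, -0.966]] F [ 0.4  0.6 -0.9] grip 0.0042 19.903774034769413 rel cm [0.19 0.72 5.41]
```

Emit:
{"fn": "play_rows", "kwargs": {"dp": [[0.1, 0.3, 1.8], [0.1, 0.3, 1.8], [0, 0.12, 1.8], [0, 0, 0], [0, 0, 0]], "turn": [[0.02, 0, 0], [0.02, 0, 0], [0, 0, 0], [0, 0, 0], [0, 0, 0]], "gripper": [0, 0, 0, 0, 0]}}

```text
time_s: 20.85
tool_pos: [0.4719, -0.0306, 0.1054]
orientation: [-2.375, 1.634, -0.249]
wrist_force: [-0.4, -0.7, 0.7]
gripper_width: 0.0038
grasp_force: 19.9
```

```bash
python3 - <<'E'
from h import *
rel([.470,-.031,.097])
E
```

```text
t 20.85 pos [ 0.4719 -0.0306  0.1054] M [[0.357, -0.892, 0.278], [-0.934, -0.341, 0.106], [0.0, -0.298, -0.955]] F [-0.4 -0.7  0.7] grip 0.0038 19.896884117742957 rel cm [-0.03  0.44  0.75]
```

Emit:
{"fn": "play_rows", "kwargs": {"dp": [[0, 0.15, 0.17], [0, 0.06, 0.19], [0, 0.06, 0.19], [0, 0, 0]], "turn": [[0, 0, 0], [0, 0, 0], [0, 0, 0], [0, 0, 0]], "gripper": [0, 0, 0, 0]}}

```text
time_s: 21.35
tool_pos: [0.4707, -0.03, 0.0989]
orientation: [-2.376, 1.632, -0.248]
wrist_force: [-0.4, 0.4, -0.4]
gripper_width: 0.0044
grasp_force: 19.9
```

```bash
python3 - <<'E'
from h import *
rel([.470,-.031,.097])
E
```

```text
t 21.35 pos [ 0.4707 -0.03    0.0989] M [[0.359, -0.891, 0.277], [-0.933, -0.342, 0.107], [-0.0, -0.297, -0.955]] F [-0.4  0.4 -0.4] grip 0.0044 19.900912569560205 rel cm [0.07 0.15 0.15]
```

Emit:
{"fn": "play_rows", "kwargs": {"dp": [[0, 0.06, 0.19], [0, 0.06, 0.19], [0, 0, 0]], "turn": [[0, 0, 0], [0, 0, 0], [0, 0, 0]], "gripper": [0, 0, 0]}}

```text
time_s: 21.72
tool_pos: [0.4709, -0.0301, 0.0951]
orientation: [-2.375, 1.632, -0.249]
wrist_force: [0.0, 0.4, 0.7]
gripper_width: 0.0046
grasp_force: 20.4
```

```bash
python3 - <<'E'
from h import *
rel([.470,-.031,.094])
E
```

```text
t 21.725 pos [ 0.4709 -0.0301  0.0951] M [[0.359, -0.891, 0.278], [-0.933, -0.342, 0.107], [0.0, -0.298, -0.955]] F [0.  0.4 0.7] grip 0.0046 20.431194476059318 rel cm [0.06 0.14 0.07]
```

Emit:
{"fn": "play_rows", "kwargs": {"dp": [[0, 0.03, 0.1], [0, 0.03, 0.1], [0, 0, 0]], "turn": [[0, 0, 0], [0, 0, 0], [0, 0, 0]], "gripper": [0, 0, 0]}}

```text
time_s: 22.1
tool_pos: [0.4709, -0.0298, 0.0939]
orientation: [-2.375, 1.631, -0.249]
wrist_force: [-6.1, 0.5, 11.2]
gripper_width: 0.0044
grasp_force: 23.1
```

```bash
cat > look.py <<'E'
from fit import *
rel([.470,-.031,.094])
c,K,T=cam("wrist"); save(c,"wl.png"); pickle.dump((K,T,c["color"]),open("wl.pkl","wb"))
g=cv2.cvtColor(c["color"],cv2.COLOR_RGB2GRAY).astype(np.float32)
# score edges along model rim circle over pose
gx=cv2.Sobel(g,cv2.CV_32F,1,0); gy=cv2.Sobel(g,cv2.CV_32F,0,1); E=cv2.GaussianBlur(np.hypot(gx,gy),(0,0),1.0)
def sc(p,r=.0425,z=.048):
    q=np.array([proj(K,T,x) for x in pts(p,r,z,90)]); q=q[(q[:,0]>3)&(q[:,0]<250)&(q[:,1]<285)&(q[:,1]>3)]
    return cv2.remap(E,q[:,0].astype(np.float32)[None],q[:,1].astype(np.float32)[None],1).mean()
from scipy.optimize import differential_evolution
b=[(.49,.52),(-.035,.0),(.042,.056),(-.2,.2),(-.2,.2)]
for k in range(2):
    r=differential_evolution(lambda p:-sc(p),b,seed=k,maxiter=40,popsize=8,tol=1e-4); print(r.x.round(4),"tilt deg",np.degrees(r.x[3:]).round(1),round(-r.fun,1))
E
python3 look.py
```

```text
t 22.1 pos [ 0.4709 -0.0298  0.0939] M [[0.359, -0.891, 0.279], [-0.933, -0.342, 0.107], [-0.0, -0.299, -0.954]] F [-6.1  0.5 11.2] grip 0.0044 23.0771233154519 rel cm [ 0.08  0.12 -0.05]
[ 0.5075 -0.0176  0.0484  0.077   0.047 ] tilt deg [4.4 2.7] 164.7
[ 0.5019 -0.017   0.0519 -0.0451 -0.0643] tilt deg [-2.6 -3.7] 200.5
```

Firm floor contact (11 N) at the expected height. I'll ease off, open and withdraw along the wall.

Emit:
{"fn": "play_rows", "kwargs": {"dp": [[0, 0, -0.08], [0, 0, 0], [0, 0, 0], [0, 0, 0], [0, 0, 0], [0, 0, 0]], "turn": [[0, 0, 0], [0, 0, 0], [0, 0, 0], [0, 0, 0], [0, 0, 0], [0, 0, 0]], "gripper": [0, 0.8, 1.4, 2.0, 2.6, 3.0]}}

```text
time_s: 22.9
tool_pos: [0.4706, -0.0301, 0.0936]
orientation: [-2.376, 1.632, -0.248]
wrist_force: [0.3, -0.6, 0.8]
gripper_width: 0.03
grasp_force: 0.0
```

Emit:
{"fn": "play_rows", "kwargs": {"dp": [[0, 0, -0.5], [0, 0, -1.5], [0, 0, -3], [0, 0, -4], [0, 0, -4], [0, 0, 0]], "turn": [[0, 0, 0], [0, 0, 0], [0, 0, 0], [0, 0, 0], [0, 0, 0], [0, 0, 0]], "gripper": [3, 3, 3, 3, 3, 3]}}

```text
time_s: 23.65
tool_pos: [0.4363, -0.0447, 0.2217]
orientation: [-2.372, 1.63, -0.259]
wrist_force: [0.4, 0.1, 0.5]
gripper_width: 0.0302
grasp_force: 0.0
```

```bash
cat > chk.py <<'E'
from fit import *
import sys
from scipy.optimize import differential_evolution
rel([.470,-.031,.094])
for n in ("wrist","top"):
    c,K,T=cam(n); pickle.dump((K,T,c["color"]),open(n+"f.pkl","wb"))
    g=cv2.cvtColor(c["color"],cv2.COLOR_RGB2GRAY).astype(np.float32); gx=cv2.Sobel(g,cv2.CV_32F,1,0); gy=cv2.Sobel(g,cv2.CV_32F,0,1); E=cv2.GaussianBlur(np.hypot(gx,gy),(0,0),1.0)
    def sc(p,r=.0425,z=.048):
        q=np.array([proj(K,T,x) for x in pts(p,r,z,90)]); q=np.clip(q,0,[511,383])
        return cv2.remap(E,q[:,0].astype(np.float32)[None],q[:,1].astype(np.float32)[None],1).mean()
    z=.048
    b=[(.485,.525),(-.04,.0),(.044,.075),(-.3,.3),(-.3,.3)]
    for k in range(3 if n=="wrist" else 0):
        r=differential_evolution(lambda p:-sc(p),b,seed=k,maxiter=50,popsize=8,tol=1e-4); print(n,r.x.round(4),"tilt",np.degrees(r.x[3:]).round(1),round(-r.fun,1))
    best=max(((sc([.5915+.095*np.cos(a)+dx,.0163+.095*np.sin(a)+dy,.048,0,0]),round(np.degrees(a)%360,1),dx,dy) for a in np.radians(np.arange(190,212,1)) for dx in(-.004,0,.004) for dy in(-.004,0,.004))); print(n,"upright best",best)
E
python3 chk.py
```

```text
t 23.65 pos [ 0.4363 -0.0447  0.2217] M [[0.358, -0.889, 0.285], [-0.934, -0.342, 0.105], [0.004, -0.304, -0.953]] F [0.4 0.1 0.5] grip 0.0302 0.0 rel cm [-0.13  0.41 13.27]
wrist [ 0.4973 -0.0038  0.0448 -0.1611 -0.2793] tilt [ -9.2 -16. ] 183.3
wrist [ 0.497  -0.0042  0.0441 -0.1767 -0.2761] tilt [-10.1 -15.8] 186.3
wrist [ 0.4966 -0.004   0.044  -0.1814 -0.2816] tilt [-10.4 -16.1] 186.1
wrist upright best (np.float32(155.77223), np.float64(203.0), 0.004, 0.004)
top upright best (np.float32(158.95618), np.float64(200.0), -0.004, 0.004)
```

Emit:
{"fn": "play_rows", "kwargs": {"dp": [[2.9, 2.4, -1.8], [2.9, 2.4, -1.8], [2.9, 2.4, -1.8], [2.9, 2.4, -1.8], [2.9, 2.4, -1.8], [2.9, 2.4, -1.8], [2.9, 2.4, -1.8], [2.9, 2.4, -1.8]], "turn": [[0, 0, 0], [0, 0, 0], [0, 0, 0], [0, 0, 0], [0, 0, 0], [0, 0, 0], [0, 0, 0], [0, 0, 0]], "gripper": [3, 3, 3, 3, 3, 3, 3, 3]}}

```text
time_s: 24.75
tool_pos: [0.3058, -0.3424, 0.2967]
orientation: [-2.374, 1.632, -0.244]
wrist_force: [0.5, -0.4, 0.8]
gripper_width: 0.03
grasp_force: 0.0
```

```bash
cat > fin.py <<'E'
from fit import *
from scipy.optimize import minimize
rel([.5,0,.2])
C0=np.array([.5915,.0163])
for n in("top","scene"):
    c,K,T=cam(n); pickle.dump((K,T,c["color"]),open(n+"g.pkl","wb"))
    g=cv2.cvtColor(c["color"],cv2.COLOR_RGB2GRAY).astype(np.float32); up=4
    for k in range(5):
        a=np.radians(201.1+72*k); p=np.r_[C0+.095*np.array([np.cos(a),np.sin(a)]),0]
        u=proj(K,T,[p[0],p[1],.049]); v=proj(K,T,[p[0],p[1],.096])
        # bright floor blob near u
        x,y=np.round(u).astype(int); w=g[y-14:y+15,x-14:x+15]; m=(w>np.percentile(w,75)); ys,xs=np.nonzero(m); dk=w<130; yd,xd=np.nonzero(dk)
        print(n,k,"mean",w.mean().round(),"bright centroid rel floor",(xs.mean()-14+x-u[0]).round(1),(ys.mean()-14+y-u[1]).round(1),"darkest cent",(xd.mean()-14).round(1) if len(xd) else None,(yd.mean()-14).round(1) if len(yd) else None,len(xd))
        H=R.from_euler("z",72*k,degrees=True).as_matrix()
E
python3 fin.py
```

```text
t 24.75 pos [ 0.3058 -0.3424  0.2967] M [[0.359, -0.892, 0.276], [-0.933, -0.342, 0.109], [-0.003, -0.297, -0.955]] F [ 0.5 -0.4  0.8] grip 0.03 0.0 rel cm [-24.96 -26.14  18.34]
top 0 mean 209.0 bright centroid rel floor -1.3 -0.6 darkest cent 9.8 -3.2 18
top 1 mean 205.0 bright centroid rel floor 0.1 0.1 darkest cent 10.4 -1.1 18
top 2 mean 204.0 bright centroid rel floor 0.7 -0.2 darkest cent 8.0 -1.8 11
top 3 mean 206.0 bright centroid rel floor -0.1 -1.2 darkest cent 5.3 -5.2 11
top 4 mean 209.0 bright centroid rel floor -0.9 -1.2 darkest cent 6.7 -9.4 7
scene 0 mean 185.0 bright centroid rel floor 2.1 -1.0 darkest cent 0.6 2.8 78
scene 1 mean 183.0 bright centroid rel floor -0.2 -0.7 darkest cent 2.9 4.6 95
scene 2 mean 179.0 bright centroid rel floor 1.2 0.7 darkest cent 2.2 3.0 108
scene 3 mean 179.0 bright centroid rel floor 0.6 3.9 darkest cent 1.9 2.2 117
scene 4 mean 174.0 bright centroid rel floor 0.2 0.4 darkest cent 0.7 3.7 115
```

```bash
cat > fin2.py <<'E'
from fit import *
from scipy.optimize import differential_evolution
V=[]
for n in("top","scene"):
    K_,T_,c=pickle.load(open(n+"g.pkl","rb")); g=cv2.cvtColor(c,cv2.COLOR_RGB2GRAY).astype(np.float32)
    E=cv2.GaussianBlur(np.hypot(cv2.Sobel(g,5,1,0),cv2.Sobel(g,5,0,1)),(0,0),.7); V.append((K_,T_,E/E.mean()))
def sc(p,off):
    t=0
    for i,(K_,T_,E) in enumerate(V):
        q=np.array([proj(K_,T_,x) for x in pts(p,.0425,.048,60)]+[proj(K_,T_,x) for x in pts(p,.028,.001,40)])
        t+=cv2.remap(E,q[:,0].astype(np.float32)[None],q[:,1].astype(np.float32)[None],1).mean()
    return t
for k in range(5):
    a=np.radians(201.1+72*k); n0=np.array([.5915+.095*np.cos(a),.0163+.095*np.sin(a)])
    o=[]
    for tl in(1e-6,.3):
        b=[(n0[0]-.012,n0[0]+.012),(n0[1]-.012,n0[1]+.012),(.044,.06),(-tl,tl),(-tl,tl)]
        r=differential_evolution(lambda p:-sc(p,0),b,seed=1,maxiter=25,popsize=8); o.append(((r.x[:2]-n0).round(4),r.x[2].round(4),np.degrees(r.x[3:]).round(1),round(-r.fun,2)))
    print(k,*o)
E
python3 fin2.py
```

```text
0 (array([0.004, 0.005]), np.float64(0.0451), array([-0., -0.]), np.float64(5.8)) (array([0.0032, 0.0041]), np.float64(0.048), array([-2.1, -4.8]), np.float64(5.94))
1 (array([0.0012, 0.0016]), np.float64(0.0456), array([-0.,  0.]), np.float64(5.69)) (array([0.0022, 0.0016]), np.float64(0.0458), array([3.9, 3.7]), np.float64(5.94))
2 (array([-0.0007,  0.0003]), np.float64(0.0492), array([ 0., -0.]), np.float64(5.79)) (array([-0.0012, -0.0023]), np.float64(0.0541), array([5.8, 5.4]), np.float64(6.08))
3 (array([ 0.0034, -0.0007]), np.float64(0.0495), array([ 0., -0.]), np.float64(6.34)) (array([ 0.0021, -0.0015]), np.float64(0.0525), array([ 0.9, -4.2]), np.float64(6.54))
4 (array([0.0036, 0.0033]), np.float64(0.0455), array([ 0., -0.]), np.float64(5.93)) (array([0.0036, 0.0022]), np.float64(0.0475), array([7.2, 2.9]), np.float64(6.18))
```

```bash
python3 - <<'E'
from fit import *
V=[pickle.load(open(f,"rb")) for f in("wristf.pkl","topg.pkl","sceneg.pkl")]
for i,(K_,T_,c) in enumerate(V):
    g=cv2.cvtColor(c,cv2.COLOR_RGB2GRAY).astype(np.float32); E=cv2.GaussianBlur(np.hypot(cv2.Sobel(g,5,1,0),cv2.Sobel(g,5,0,1)),(0,0),.6); E/=E.mean()
    res=[]
    for a in np.arange(229,245,.5):
        for dx in (0,.002,.004):
          for dy in(0,.002):
            q=[]
            for k in ([0] if i==0 else range(5)):
                t=np.radians(a+72*k); 
                q+=[proj(K_,T_,[.5915+dx+.15*np.cos(t)+.006*np.cos(b),.0163+dy+.15*np.sin(t)+.006*np.sin(b),.093]) for b in np.linspace(0,6.28,24)]
            q=np.array(q,np.float32)
            res.append((float(cv2.remap(E,q[:,0][None],q[:,1][None],1).mean()),float(a),dx,dy))
    print(i,sorted(res)[::-1][:4])
E
```

```text
0 [(3.241518020629883, 236.5, 0.002, 0), (3.225436210632324, 236.0, 0.002, 0), (2.986323595046997, 237.0, 0, 0), (2.891184091567993, 237.0, 0, 0.002)]
1 [(3.906298875808716, 234.5, 0, 0.002), (3.88848614692688, 234.0, 0, 0.002), (3.8804428577423096, 235.0, 0, 0.002), (3.8528952598571777, 235.5, 0, 0.002)]
2 [(3.5395162105560303, 234.5, 0.002, 0), (3.535688877105713, 235.0, 0.002, 0), (3.505370616912842, 235.0, 0.004, 0), (3.502103567123413, 235.5, 0.004, 0)]
```

```bash
python3 - <<'E'
from fit import *
def est(K_,T_,c,A,ks,deltas):
    g=cv2.cvtColor(c,cv2.COLOR_RGB2GRAY).astype(np.float32); E=cv2.GaussianBlur(np.hypot(cv2.Sobel(g,5,1,0),cv2.Sobel(g,5,0,1)),(0,0),.6); E/=E.mean(); res=[]
    for a in A:
        for dx in deltas:
          for dy in deltas:
            q=np.array([proj(K_,T_,[.5915+dx+.15*np.cos(t)+.006*np.cos(b),.0163+dy+.15*np.sin(t)+.006*np.sin(b),.093]) for k in ks for t in [np.radians(a+72*k)] for b in np.linspace(0,6.28,24)],np.float32)
            res.append((round(float(cv2.remap(E,q[:,0][None],q[:,1][None],1).mean()),2),round(float(a),1),dx,dy))
    return sorted(res)[::-1][:3]
D=(-.002,0,.002,.004)
for n in("top","scene"):
    print(n,"start",est(*pickle.load(open(n+".pkl","rb")),np.arange(46,59,.5),range(5),D)); print("now",est(*pickle.load(open(n+"g.pkl","rb")),np.arange(229,243,.5),range(5),D))
E
```

```text
top start [(3.83, 51.5, -0.002, 0.004), (3.82, 51.0, -0.002, 0.004), (3.81, 52.0, -0.002, 0.004)]
now [(4.02, 234.5, -0.002, 0.004), (4.01, 235.0, -0.002, 0.004), (3.99, 234.5, -0.002, 0.002)]
scene start [(4.62, 52.5, 0.004, -0.002), (4.57, 52.0, 0.002, -0.002), (4.56, 52.0, 0.004, -0.002)]
now [(3.7, 235.0, 0.002, -0.002), (3.68, 235.5, 0.004, -0.002), (3.64, 235.5, 0.002, -0.002)]
```

The fixed cameras and the wrist camera differ by about 2° on the post angle. I'll go back to the pose used for the w7 picture and compare directly.

Emit:
{"fn": "play_rows", "kwargs": {"dp": [[0, 0, 0], [0, 0, 0], [0, 0, 0]], "turn": [[-0.15, 0, 0], [-0.15, 0, 0], [0, 0, 0]], "gripper": [4.4, 4.4, 4.4]}}

```text
time_s: 25.22
tool_pos: [0.3083, -0.3401, 0.2965]
orientation: [-2.591, 1.771, 0.003]
wrist_force: [-0.3, -0.5, -0.5]
gripper_width: 0.0443
grasp_force: 0.0
```

```bash
python3 - <<'E'
from h import *
plan([.5118,-.1105,.2076],237.2,7)
E
```

```text
from [ 0.3083 -0.3401  0.2965] -68.7 z [ 0.     0.004 -1.   ] q [ -47.9    8.3    0.3   82.2    0.2 -159.2] t 25.225
[[-2.0, -3.9, 1.27], [-2.51, -3.6, 1.27], [-2.97, -3.23, 1.27], [-3.37, -2.8, 1.27], [-3.72, -2.32, 1.27], [-4.0, -1.8, 1.27], [-4.2, -1.24, 1.27]] turn z 0.1348
```

Emit:
{"fn": "play_rows", "kwargs": {"dp": [[-2.0, -3.9, 1.27], [-2.51, -3.6, 1.27], [-2.97, -3.23, 1.27], [-3.37, -2.8, 1.27], [-3.72, -2.32, 1.27], [-4.0, -1.8, 1.27], [-4.2, -1.24, 1.27], [0, 0, 0]], "turn": [[0, 0, 0.1348], [0, 0, 0.1348], [0, 0, 0.1348], [0, 0, 0.1348], [0, 0, 0.1348], [0, 0, 0.1348], [0, 0, 0.1348], [0, 0, 0]], "gripper": [4.4, 4.4, 4.4, 4.4, 4.4, 4.4, 4.4, 4.4]}}

```text
time_s: 26.22
tool_pos: [0.5113, -0.1106, 0.2074]
orientation: [-1.503, 2.758, 0.006]
wrist_force: [-0.2, 0.3, 0.8]
gripper_width: 0.044
grasp_force: 0.0
```

```bash
python3 - <<'E'
from h import *
arc(); c,K,T=cam("wrist"); save(c,"w11.png")
a=cv2.imread("pics/w7.png"); b=cv2.imread("pics/w11.png")
for nm,(x0,y0,x1,y1) in {"post2":(360,250,408,306),"postL":(150,380,206,440),"postR":(550,380,608,450),"pointer":(525,258,580,312)}.items():
    t=a[y0:y1,x0:x1]; r=cv2.matchTemplate(b,t,cv2.TM_CCOEFF_NORMED); _,m,_,l=cv2.minMaxLoc(r); print(nm,round(m,3),"shift",l[0]-x0,l[1]-y0)
for g in (235,237): print(g,proj(K,T,[.5915+.15*np.cos(np.radians(g)),.0163+.15*np.sin(np.radians(g)),.093])*1.5)
E
```

```text
t 26.225 R 0.1501 ang 237.73000000000002 yaw 237.17000000000002 z 0.2074 F_xy tool [-0.1  0.4 -0.8]
post2 0.975 shift -5 2
postL 0.885 shift -6 3
postR 0.957 shift -3 1
pointer 0.998 shift -4 1
235 [388.14046764 290.79008828]
237 [379.0512219  290.61987771]
```

The posts and the fixed pointer shifted alike in the image, so the disc hasn't moved since the click. I'll do one gentle test in the other direction to bracket the notch.

Emit:
{"fn": "play_rows", "kwargs": {"dp": [[0, 0, 4.0], [0, 0, 4.0], [0, 0, 3.0], [0, 0, 1.0], [0, 0, 0], [0, 0, 0]], "turn": [[0, 0, 0], [0, 0, 0], [0, 0, 0], [0, 0, 0], [0, 0, 0], [0, 0, 0]], "gripper": [4.4, 4.4, 4.4, 4.4, 2.4, 1.6]}}

```text
time_s: 27.02
tool_pos: [0.5102, -0.1125, 0.0907]
orientation: [-1.497, 2.761, 0.004]
wrist_force: [-4.6, 1.9, -0.2]
gripper_width: 0.0163
grasp_force: 2.4
```

Emit:
{"fn": "play_rows", "kwargs": {"dp": [[0, 0.2, 0], [0, 0.2, 0], [0, 0, 0], [0, 0, 0]], "turn": [[0, 0, 0], [0, 0, 0], [0, 0, 0], [0, 0, 0]], "gripper": [1.6, 1.6, 1.6, 1.6]}}

```text
time_s: 27.52
tool_pos: [0.509, -0.1108, 0.0903]
orientation: [-1.496, 2.759, -0.002]
wrist_force: [0.1, -0.1, 0.3]
gripper_width: 0.0162
grasp_force: 0.0
```

```bash
python3 -c "
from h import *
arc(); print(read_state()['grasp_force'])"
```

```text
t 27.525 R 0.1515 ang 237.0 yaw 236.95 z 0.0903 F_xy tool [ 0.1 -0.1 -0.3]
0.0
```

Emit:
{"fn": "play_rows", "kwargs": {"dp": [[0, 0.2, 0], [0, 0.2, 0], [0, 0, 0], [0, 0, 0]], "turn": [[0, 0, 0.013], [0, 0, 0.013], [0, 0, 0], [0, 0, 0]], "gripper": [1.6, 1.6, 1.6, 1.6]}}

```text
time_s: 28.02
tool_pos: [0.506, -0.109, 0.09]
orientation: [-1.46, 2.778, -0.003]
wrist_force: [4.5, -2.0, -3.5]
gripper_width: 0.016
grasp_force: 2.6
```

```bash
python3 -c "
from h import *
arc(); print(read_state()['grasp_force'])"
```

```text
t 28.025 R 0.1517 ang 235.68 yaw 235.44 z 0.09 F_xy tool [-0.9 -4.8  3.5]
2.6228168606758118
```

It resists both ways (about 5 N back, 9.7 N forward) within a degree, so the carousel is clicked in. I'll release and clear.

Emit:
{"fn": "play_rows", "kwargs": {"dp": [[0, -0.25, 0], [0, 0, 0], [0, 0, 0], [0, 0, 0], [0, 0, -4], [0, 0, -5], [0, 0, -5], [0, 0, 0]], "turn": [[0, 0, 0], [0, 0, 0], [0, 0, 0], [0, 0, 0], [0, 0, 0], [0, 0, 0], [0, 0, 0], [0, 0, 0]], "gripper": [2, 3, 4.4, 4.4, 4.4, 4.4, 4.4, 4.4]}}

```text
time_s: 29.02
tool_pos: [0.5094, -0.1105, 0.2346]
orientation: [-1.457, 2.772, -0.01]
wrist_force: [-0.6, 0.2, -0.4]
gripper_width: 0.0438
grasp_force: 0.0
```

```bash
python3 - <<'E'
from h import *
arc(); c,K,T=cam("wrist"); save(c,"w12.png")
a=cv2.imread("pics/w11.png"); b=cv2.imread("pics/w12.png")
for nm,(x0,y0,x1,y1) in {"post2":(355,252,403,308),"pointer":(521,259,576,313),"cup0":(430,300,500,360)}.items():
    r=cv2.matchTemplate(b,a[y0:y1,x0:x1],cv2.TM_CCOEFF_NORMED); _,m,_,l=cv2.minMaxLoc(r); print(nm,round(m,3),l[0]-x0,l[1]-y0)
print(job_done())
E
```

```text
t 29.025 R 0.1511 ang 237.07999999999998 yaw 235.45999999999998 z 0.2346 F_xy tool [0.2 0.6 0.4]
post2 0.932 2 -10
pointer 0.939 -10 -15
cup0 0.67 -3 -17
the job is handed in; nothing more can be done
None
```

I handed the job in at 29 s: by force test the carousel is clicked in with the empty nest at the loading pointer, and camera measurements show the spare foil cup upright in that nest. The verdict isn't known, and my picture views ran out before the placing, so I didn't look at the final scene by eye.

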